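# Lever the bearing caps off a camshaft carrier and bed them in the foam tray

## Robot

A 6-joint arm with a two-finger parallel gripper is mounted at the origin on a cart in front of the work surface, level with it; the furniture and walls round the work are solid. World frame = base frame: x ahead of the robot, y to its left, z up, the work surface at z = 0. Lengths are in m, angles in rad, forces in N, time in s.
With the tool pointing down it reaches from about 0.25 to 0.775 m from the base axis. Payload 4 kg.
Tool frame: the origin (TCP) lies between the finger pads; the fingertips stand 14 mm ahead of it and the grasp point (between the pads) lies 5 mm behind it (nose_length is the distance from the TCP to the fingertips, in m); z points along the fingers, y is the line along which they close (so a half turn about z gives the same grasp; the last joint's range is limited). The gripper opens to 94 mm and grips with 3 to 60 N. Pads are 16 mm wide; open, the fingers measure 119 mm over their backs; the gripper's body (75 mm by 177 mm) begins 78 mm behind the grasp point.
Start: joints at [-1.451, 0.087, 1.371, -0, 1.684, -0.103], TCP at [0.122, -0.536, 0.22] pointing down, gripper open.
Joint ranges: [-3.1, 3.1], [-0.76, 2.03], [0.27, 2.55], [-1.08, 4.22], [0.17, 2.65], [-2.57, 2.57]. Speed limits (rad/s): [2.79, 2.79, 3.14, 3.14, 3.14, 3.14].

## Interface

Orientations are given as [roll, pitch, yaw] about the fixed x, y, z axes, in that order (R = Rz(yaw) Ry(pitch) Rx(roll)).
In Python, from bench import * gives the robot as it stands.
- The arm moves only by the tool move_arm, never from a script. Its argument "steps" is one flat list of numbers, 7 for each row, row after row: the turn, a rotation vector about the world's x, y, z in rad, then the shift along the world's x, y, z in m, then the opening, from 0 (shut) to 1 (fully open). A call has 1 to 12 rows; each row is the pose to reach, as a shift and turn from the pose commanded when the call began; what a row does not reach only later rows make up. A row lasts 1/10 s, in which the tool goes at most 50 mm and 8.59 degrees, less where a joint would pass 70% of its speed; a pose out of reach is approached as far as the arm can. A call with a gripper value outside its range is refused whole. The fingers move at their own pace and stop on an object; the grip force is fixed at half the most. Time passes only in rows, so rows that repeat a pose let the fingers close. It gives the time, the measured TCP pose, the force, the opening and the grip force at its end, in the units of the state.
- get_obs(): the state, without advancing time (a new reading comes with each control period).
- snapshot(name): name is "scene" or "top" or "wrist"; returns (picture, depth): 400x640x3 uint8, red, green, blue; 400x640 float32, m along the optical axis (not along the pixel's ray), 0 where there is no reading.
- camera_model(name): a dict with "fx", "fy", "cx", "cy" (pixels), "k1" (the pictures are not rectified: a ray, as slopes to the right and down, at radius r is drawn at 1 + k1 r^2 times it, then the intrinsics apply), "rvec" (rotation vector, rad) and "tvec" (3), from world to camera coordinates, as OpenCV has them. Camera axes: x right, y down, z forward; pixel columns grow to the right and rows downward; lengths in m; the calibration is good to about 2 mm. A picture is of the moment at which its call begins: read the wrist's pose just before it. camera_model takes no time and is no camera call; for the wrist camera it gives the pose at the moment of the call.
- close_job(): hands the job in; it is judged then, once.
Trained networks look in the newest picture that a camera, given by its name, has taken for a name from the list of things; names that differ only in an ending like _2 or _b are one class to them, and where a whole thing is asked for, a point or a joint stands for the part that bears it (a point fixed in the world has none). Each returns a list of dicts, best first, with "score" (0 to 1); they miss things now and then, are a little off and sometimes report something else, mostly with a low value. They report only what shows in the picture. A call takes as long as a camera call.
- silhouettes(camera, target): "pixels" (400x640 bool, what is visible of it) and "uv" ([column, row] in pixels, amid what is visible of it).
- spot_point(camera, target): "uv" ([column, row] in pixels: a listed point, or the origin of a listed thing).
The state is a dict: "time": time; "joint_positions": joint angles; "qvel": joint speeds; "joint_torque": joint torques, N m; "tool_pos": TCP position; "ee_rot": TCP orientation; "wrist_force": force on the tool from outside, world axes, zero at the start; "wrist_torque": the same for the moment, N m; "width": finger opening in m; "finger_force": force on a finger pad.
Only numpy, scipy, OpenCV 4.12 (cv2) and the standard library are available. Lean on these libraries where they do the work, as an engineer would, in place of code of your own. Each camera call takes 0.05 s, during which the arm holds its last target. There are 200 camera calls.

## Task

The bolts are out, but the bearing caps still sit tight on the camshaft carrier: lever every cap loose by its ear with the pry bar, set over the carrier's near rim, and get all of them loose before you lift any off; never take hold of a cap that is still tight. Then press each cap fully home in the foam cutout of its own shape, and press the pry bar home in its own cutout. Leave everything else on the bench where it is.

Things in the scene. Friction and masses are not known exactly. Their poses are not given: they have to be found in the camera images.
- carrier: camshaft carrier, fixed grey casting, 168 (x) x 260 (y) mm, gear at +y. Origin: centre of underside; x away from the robot. Pry rim = near wall, round top (radius 4 mm), centre line x = -69, top z = 64 mm. Saddles at x = 0, y = +85, 0, -85, seat z = 50 mm, cheeks to z = 58 beside each cap. Trough between rim and saddles, open down to z = 20. Shaft (radius 9) along y at z = 50
- pry_bar: pry bar, 211 mm, 0.22 kg, lying flat: red ribbed handle 20 x 20 mm (x = -100 to +4 mm), steel shank 12 wide x 8 thick, from x = +58 to +100 mm a blade 16 wide x 4 thick. Origin: middle of its length, on the underside of the handle; x towards the blade; its axis runs at z = 10 mm, and it is the same from above and below
- bar_tip (a point): end of the blade, on the bar's axis (x = +100, z = 10 mm in the bar)
- bar_grip (a point): middle of the handle, on the bar's axis (x = -48, z = 10 mm in the bar)
- foam_tray: fixed blue tray 196 (x) x 244 (y) mm, walls to z = 47, black foam face at z = 42 mm, yellow floors. Origin: centre of underside. Far half: three cap cutouts 14 mm deep, 2 mm wider than the cap each side, ear slot on -x, one to three yellow dots. Near side: bar cutout along y, 10 mm deep, handle part at -y, blade at +y. Foam lips grip the sides: parts go half way, then need about 10 N down
- tipslot_bar (a point): where bar_tip belongs when the bar is home
- cap1: bearing cap, made and fitted like cap2 but 38 mm wide (y): the widest, one black dot on top, next to the gear; may be absent. Same length, heights, ear and origin as cap2
- cap1_ear (a point): point under the ear of cap1 (x = -42, y = 0, z = 12 mm in the cap)
- earseat_cap1 (a point): fixed to the carrier, axes of the carrier: where cap1_ear is when cap1 is seated. The top of the pry rim lies 27 mm from it towards -x and 2 mm higher; the end of the ear is 4 mm towards -x
- cutout_cap1 (a point): floor of the cutout of cap1 in the foam, where its origin belongs with its axes along the tray's (ear slot on -x)
- cap2: aluminium bearing cap, 64 (x) x 31 (y) mm, 0.16 kg, two dots, the middle one; may be absent. Feet 20 mm high; at x = -15 to 15 mm an arch 30 mm high, to be gripped across y; ear at the -x end: 14 mm wide, x = -32 to -46, z = 12 to 20 mm. Origin: centre of underside. Tight at the foot by the ear: about 25 N up at the ear to start it, loose once the ear is 6 mm up; it then stays cocked
- cap2_ear (a point): point under the ear of cap2 (x = -42, y = 0, z = 12 mm in the cap)
- earseat_cap2 (a point): fixed to the carrier, axes of the carrier: where cap2_ear is when cap2 is seated. The top of the pry rim lies 27 mm from it towards -x and 2 mm higher; the end of the ear is 4 mm towards -x
- cutout_cap2 (a point): floor of the cutout of cap2 in the foam, where its origin belongs with its axes along the tray's (ear slot on -x)
- cap3: bearing cap, made and fitted like cap2 but 24 mm wide (y): the narrowest, three dots, farthest from the gear; may be absent. Same length, heights, ear and origin as cap2
- cap3_ear (a point): point under the ear of cap3 (x = -42, y = 0, z = 12 mm in the cap)
- earseat_cap3 (a point): fixed to the carrier, axes of the carrier: where cap3_ear is when cap3 is seated. The top of the pry rim lies 27 mm from it towards -x and 2 mm higher; the end of the ear is 4 mm towards -x
- cutout_cap3 (a point): floor of the cutout of cap3 in the foam, where its origin belongs with its axes along the tray's (ear slot on -x)
- gripslot_bar (a point): where bar_grip belongs when the bar is home (bar's x axis along the tray's +y)
- pen: white felt pen with a purple cap, 140 mm; bystander, to be left alone
- spark_plug: used spark plug lying on the bench, 76 mm; bystander, to be left alone
- chest_top (a point): middle of the top of the black tool chest with the open socket case that stands fixed between the carrier and the tray: about 0.27 m high, from x = 0.57 on and 0.17 m to either side of y = 0; an obstacle to pass in front of

How it is judged:
By the outcome, as a careful person would: the job done as asked, in the order asked, and still so for the second after the job is handed in, with the robot touching nothing.
Of cap1, cap2, cap3 only 2 to 3 are there at a start; the rules pass over those that are not, and their reading is None.
At some moment in a run one of pry_bar may be knocked a few centimetres aside while the robot is not near it.
Once in a run the grip may slacken for a moment while it holds something.
It also fails if it takes over 210 s, if anything falls off the work surface, if the arm or the gripper's body presses on something with over 40 N, if the wrist force passes 120 N, or if a joint passes its speed limit or range.

## Working session

There is one attempt and no reset: what is moved stays moved. The work goes in short steps, Python scripts to look and compute and a tool call to move; the robot and the scene stay as the last step left them, time stands still between calls to the robot, and variables do not carry over. Pictures are saved under pics/ and viewed, at most 14 in all, crops included, and the job is handed in when it is done.

Besides the shell and the picture viewer there is one more tool, called after "Request:" in YAML: its name, and indented under it one key for each argument. move_arm: Moves the arm, as the interface text tells. Its arguments: {"type":"object","properties":{"steps":{"type":"array"}},"required":["steps"]}

```bash
ls; mkdir -p pics
cat > h.py <<'E'
from bench import *
import numpy as np, cv2
from scipy.spatial.transform import Rotation as R
def save(n,im): cv2.imwrite('pics/'+n+'.png',cv2.cvtColor(im,cv2.COLOR_RGB2BGR))
def rays(cam,uv):
    m=camera_model(cam); uv=np.atleast_2d(np.array(uv,float))
    d=np.stack([(uv[:,0]-m['cx'])/m['fx'],(uv[:,1]-m['cy'])/m['fy']],1)
    u=d.copy()
    for _ in range(30): u=d/(1+m['k1']*(u**2).sum(1,keepdims=True))
    Rm=cv2.Rodrigues(np.array(m['rvec'],float))[0]; t=np.array(m['tvec'],float)
    D=np.c_[u,np.ones(len(u))]@Rm; C=-Rm.T@t
    return C,D   # D per unit depth
def atz(cam,uv,z):
    C,D=rays(cam,uv); return C+D*((z-C[2])/D[:,2])[:,None]
def atdepth(cam,uv,dep):
    C,D=rays(cam,uv); uv=np.atleast_2d(uv).astype(int)
    return C+D*dep[uv[:,1],uv[:,0]][:,None]
def proj(cam,P):
    m=camera_model(cam); Rm=cv2.Rodrigues(np.array(m['rvec'],float))[0]
    p=np.atleast_2d(P)@Rm.T+np.array(m['tvec']); s=p[:,:2]/p[:,2:]
    s=s*(1+m['k1']*(s**2).sum(1,keepdims=True)); return s*[m['fx'],m['fy']]+[m['cx'],m['cy']]
def cloud(cam,dep):
    v,u=np.mgrid[0:400,0:640]; uv=np.c_[u.ravel(),v.ravel()]
    C,D=rays(cam,uv); return (C+D*dep.ravel()[:,None]).reshape(400,640,3)
E
python3 - <<'E'
from h import *
np.set_printoptions(precision=4,suppress=True)
o=get_obs();print(o)
for c in ['scene','top']:
    im,d=snapshot(c); save(c+'0',im); np.save(c+'0.npy',d)
    print(c,camera_model(c),(d>0).mean())
    for t in ['cap1','cap2','cap3','pry_bar','carrier','foam_tray','bar_tip','bar_grip','cutout_cap1','cutout_cap2','cutout_cap3','gripslot_bar','tipslot_bar','cap1_ear','cap2_ear','cap3_ear','earseat_cap1','earseat_cap2','earseat_cap3','pen','spark_plug']:
        r=spot_point(c,t)
        if r:
            print(t,[(np.round(x['uv'],1),round(x['score'],2),atdepth(c,x['uv'],d)[0]) for x in r[:2]])
        else: print(t,None)
E
```

```text
pics
{'time': 0.0, 'joint_positions': array([-1.4511,  0.0879,  1.3723, -0.    ,  1.6836, -0.1031]), 'qvel': array([-0.0004, -0.0005,  0.0004, -0.0007, -0.0002, -0.0002]), 'joint_torque': array([ -0.0009, -34.0181, -30.2428,   0.0716,   0.0331,  -0.0002]), 'tool_pos': array([ 0.1215, -0.5359,  0.2183]), 'ee_rot': array([-3.1394, -0.0002,  0.2228]), 'wrist_force': array([ 0.2573, -0.047 ,  0.265 ]), 'wrist_torque': array([-0.0396,  0.0036, -0.0167]), 'finger_force': 0.0, 'width': 0.09383349274831301}
scene {'fx': 478.27095992558293, 'fy': 478.27095992558293, 'cx': 329.36734148588585, 'cy': 202.04843122532202, 'k1': -0.026843286231314947, 'rvec': array([ 0.7863, -2.6076,  1.0895]), 'tvec': array([0.4941, 0.3071, 1.2346])} 0.996078125
cap1 [(array([260.9, 307.8]), 0.81, array([0.548 , 0.3733, 0.0704])), (array([269.7, 278.9]), 0.76, array([0.5857, 0.2911, 0.0668]))]
cap2 [(array([260.9, 307.8]), 0.81, array([0.548 , 0.3733, 0.0704])), (array([269.7, 278.9]), 0.76, array([0.5857, 0.2911, 0.0668]))]
cap3 [(array([260.9, 307.8]), 0.81, array([0.548 , 0.3733, 0.0704])), (array([269.7, 278.9
[... 3970 characters left out ...]
ay([242.4, 205.7]), 0.68, array([0.5628, 0.2582, 0.0688])), (array([390.8, 230.3]), 0.49, array([ 0.5057, -0.1782,  0.0232]))]
earseat_cap1 [(array([188.7, 235.6]), 0.93, array([0.4732, 0.4252, 0.0197])), (array([241.9, 207.6]), 0.79, array([0.557 , 0.2586, 0.072 ]))]
earseat_cap2 [(array([188.7, 235.6]), 0.93, array([0.4732, 0.4252, 0.0197])), (array([241.9, 207.6]), 0.79, array([0.557 , 0.2586, 0.072 ]))]
earseat_cap3 [(array([188.7, 235.6]), 0.93, array([0.4732, 0.4252, 0.0197])), (array([241.9, 207.6]), 0.79, array([0.557 , 0.2586, 0.072 ]))]
pen [(array([290.3, 241.6]), 0.66, array([0.4641, 0.1203, 0.0103]))]
spark_plug [(array([262. , 260.8]), 0.66, array([ 0.4042,  0.2045, -0.0007]))]
```

Run:
```python
import cv2,numpy as np
a=cv2.imread('pics/top0.png')[150:330,150:500]; cv2.imwrite('pics/top0c.png',cv2.resize(a,(800,411),interpolation=cv2.INTER_CUBIC))
a=cv2.imread('pics/scene0.png')[130:400,200:520]; cv2.imwrite('pics/scene0c.png',cv2.resize(a,(704,594),interpolation=cv2.INTER_CUBIC))
```

```text
(no output)
```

View pics/top0c.png

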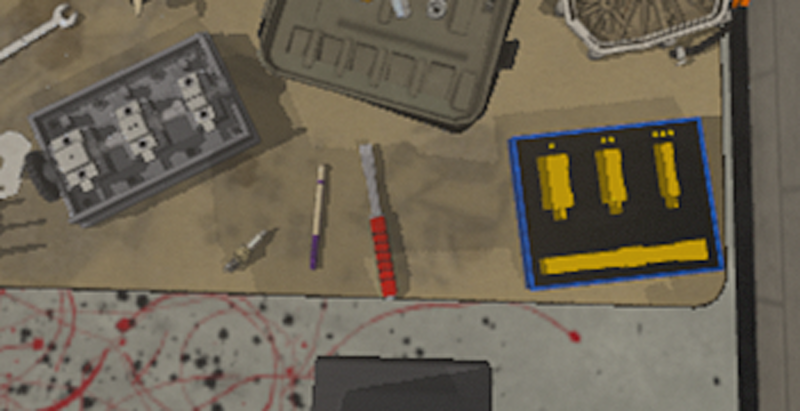

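View pics/scene0c.png

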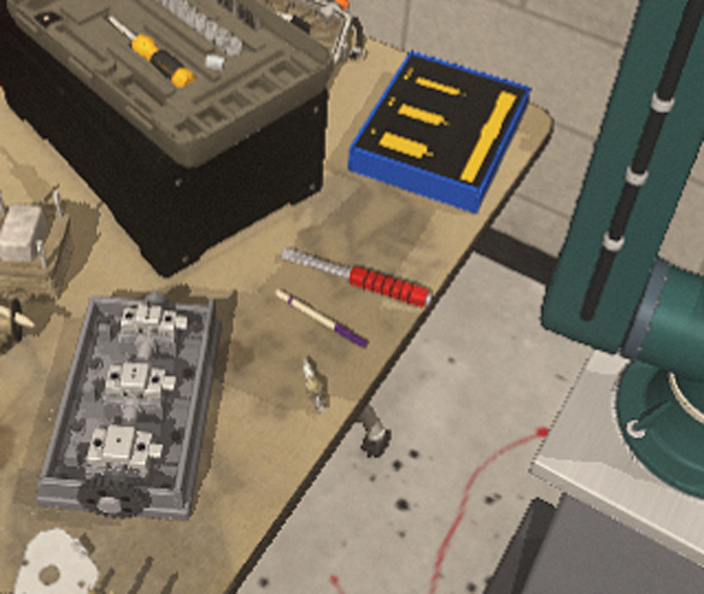

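All three caps are there: in the top view the carrier is on the left, yawed about 25°, with cap1 by the gear at lower left. The bar lies mid-bench (blade at crop 365,150, handle at 385,285). The tray is on the right, with its dots in the order 1-2-3 from left to right. Next I'll get rough poses and the wrist camera geometry.

Run:
```python
from h import *
np.set_printoptions(precision=4,suppress=True)
o=get_obs();m=camera_model('wrist')
Rm=cv2.Rodrigues(m['rvec'])[0];C=-Rm.T@m['tvec'];Rt=R.from_euler('xyz',o['ee_rot']).as_matrix()
print('cam in tool',Rt.T@(C-o['tool_pos']));print(Rt.T@Rm.T, m['fx'],m['cx'],m['cy'],m['k1'])
d=np.load('top0.npy');P=cloud('top',d)
def rect(mask,n):
    pts=P[mask][:,:2].astype(np.float32); 
    r=cv2.minAreaRect(pts*1000); print(n,len(pts),np.round(r,2) if 0 else r)
snapshot('top')
for t,lo,hi in [('carrier',.05,.075),('foam_tray',.036,.06),('pry_bar',.002,.04)]:
    s=silhouettes('top',t)
    print(t,[(round(x['score'],2),x['pixels'].sum()) for x in s])
    if s:
        k=s[0]['pixels']; z=P[...,2]; kk=k&(z>lo)&(z<hi); rect(kk,t)
        print(np.percentile(z[k],[5,25,50,75,95]))
```

```text
cam in tool [ 0.0757  0.0003 -0.1658]
[[-0.0003 -0.9663 -0.2575]
 [ 1.     -0.0002 -0.0002]
 [ 0.0001 -0.2575  0.9663]] 302.20220206982134 318.47204942239046 197.0409061169024 -0.04518440690716433
carrier [(0.76, np.int64(4180)), (0.43, np.int64(293))]
carrier 1137 ((560.2505493164062, 363.32171630859375), (153.90699768066406, 267.6624755859375), 28.07632827758789)
[0.0167 0.0201 0.0295 0.0539 0.0649]
foam_tray [(0.94, np.int64(5838)), (0.3, np.int64(351))]
foam_tray 4293 ((482.7612609863281, -254.98544311523438), (195.9551239013672, 244.44989013671875), 7.761970043182373)
[0.0266 0.035  0.0413 0.0434 0.0468]
pry_bar [(0.64, np.int64(384))]
pry_bar 376 ((450.2509460449219, 47.236881256103516), (201.37693786621094, 19.95370101928711), 11.11220645904541)
[0.0102 0.0138 0.0176 0.0199 0.0226]
```

Request:
move_arm:
  steps: [0,0,-0.22,0.37,0.28,0,1,0,0,-0.22,0.37,0.28,0,1,0,0,-0.22,0.37,0.28,0,1,0,0,-0.22,0.37,0.28,0,1,0,0,-0.22,0.37,0.28,0,1,0,0,-0.22,0.37,0.28,0,1,0,0,-0.22,0.37,0.28,0,1,0,0,-0.22,0.37,0.28,0,1,0,0,-0.22,0.37,0.28,0,1,0,0,-0.22,0.37,0.28,0,1,0,0,-0.22,0.37,0.28,0,1,0,0,-0.22,0.37,0.28,0,1]

```text
time: 3.6
tool_pos: [0.4908, -0.2571, 0.2194]
ee_rot: [3.141, 0.001, 0.003]
wrist_force: [0.5, -0.0, 0.0]
width: 0.0941
finger_force: 0.0
```

Run:
```python
from h import *
np.set_printoptions(precision=4,suppress=True)
im,d=snapshot('wrist'); save('tray1',im); np.save('tray1.npy',d)
m=camera_model('wrist'); P=cloud('wrist',d); np.save('tray1P.npy',P)
h=cv2.cvtColor(im,cv2.COLOR_RGB2HSV)
yel=(h[...,0]>18)&(h[...,0]<32)&(h[...,1]>180)&(h[...,2]>120)
blue=(h[...,0]>100)&(h[...,0]<125)&(h[...,1]>150)
print(yel.sum(),blue.sum())
B=blue&(P[...,2]>.043)&(P[...,2]<.052)
print('z',np.percentile(P[B][:,2],[5,50,95]),cv2.minAreaRect((P[B][:,:2]*1000).astype(np.float32)))
n,l,st,c=cv2.connectedComponentsWithStats(yel.astype(np.uint8))
for i in range(1,n):
    if st[i,4]>15:
        Q=P[l==i]; print(st[i],c[i],'zmed',np.median(Q[:,2]),'rect',cv2.minAreaRect((Q[:,:2]*1000).astype(np.float32)))
blk=(P[...,2]>.035)&(P[...,2]<.046)&(h[...,2]<70);print('foam z',np.median(P[blk][:,2]),blk.sum())
for t in ['cutout_cap1','cutout_cap2','cutout_cap3','gripslot_bar','tipslot_bar']:
    print(t,[(np.round(x['uv'],1),round(x['score'],2),atdepth('wrist',x['uv'],d)[0]) for x in spot_point('wrist',t)[:3]])
```

```text
2023 2298
z [0.0463 0.0476 0.0488] ((484.7414245605469, -255.4039306640625), (194.94338989257812, 242.8213653564453), 7.78621768951416)
[231 139  34  67 608] [246.2434 178.9605] zmed 0.02885204313168241 rect ((529.37109375, -192.63311767578125), (69.33081817626953, 132.19068908691406), 57.37336730957031)
[296 138  29  61 629] [308.1876 172.2353] zmed 0.028793835290943426 rect ((517.4276123046875, -246.88616943359375), (95.98961639404297, 28.386707305908203), 4.272453784942627)
[364 140  20  51 474] [371.5295 168.2046] zmed 0.028771649579293485 rect ((530.7442626953125, -306.2254333496094), (115.52430725097656, 35.13836669921875), 36.94742202758789)
[373 237  20   6  23] [383.7391 241.087 ] zmed 0.03269057923589169 rect ((414.9303894042969, -338.8040466308594), (4.673915863037109, 24.7463436126709), 12.230114936828613)
[329 244  26   6  26] [341.5    247.0385] zmed 0.03338123828697759 rect ((406.52996826171875, -286.9477233886719), (2.8490188121795654, 31.831918716430664), 12.811732292175293)
[243 246  85  12 144] [273.8403 252.2222] zmed 0.03287392193012165 rect ((399.4325256347656, 
[... 216 characters left out ...]
, 0.82, array([ 0.5307, -0.3245,  0.0294])), (array([253.8, 166.7]), 0.65, array([ 0.5085, -0.181 ,  0.0296]))]
cutout_cap2 [(array([310.5, 157.6]), 0.97, array([ 0.5192, -0.2486,  0.029 ])), (array([375.3, 147.9]), 0.82, array([ 0.5307, -0.3246,  0.0295])), (array([253.8, 166.7]), 0.65, array([ 0.5086, -0.1811,  0.0297]))]
cutout_cap3 [(array([310.5, 157.6]), 0.97, array([ 0.5193, -0.2485,  0.029 ])), (array([375.3, 147.9]), 0.82, array([ 0.5308, -0.3245,  0.0296])), (array([253.8, 166.7]), 0.65, array([ 0.5087, -0.181 ,  0.0298]))]
gripslot_bar [(array([365.3, 237.3]), 0.65, array([ 0.42  , -0.3165,  0.0329]))]
tipslot_bar [(array([242. , 254.9]), 0.97, array([ 0.484 , -0.2103,  0.2152]))]
```

View pics/tray1.png

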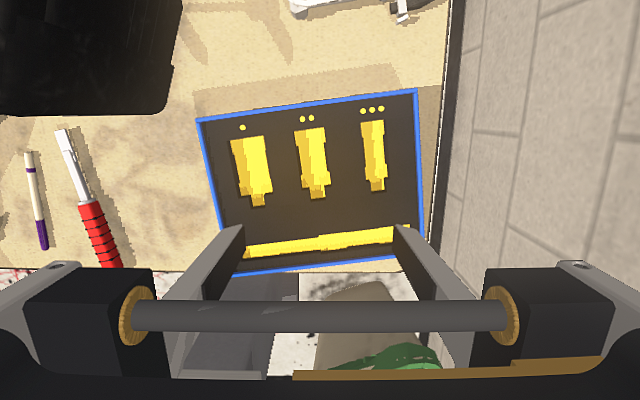

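The tray shows three cutouts, with dots 1-2-3 from left to right at (250,170), (313,165) and (373,155); the bar slot is along row 245. The bar is at (85,200) and the pen at (37,200).

```bash
cat > tray.py <<'E'
from h import *
import sys
np.set_printoptions(precision=4,suppress=True)
def ana(im,d,cam='wrist',c0=(.4847,-.2554),yaw=np.radians(7.79)):
    h=cv2.cvtColor(im,cv2.COLOR_RGB2HSV)
    yel=(h[...,0]>15)&(h[...,0]<35)&(h[...,1]>150)&(h[...,2]>80)
    v,u=np.nonzero(yel); 
    c,s=np.cos(yaw),np.sin(yaw); Rt=np.array([[c,s],[-s,c]])
    for z in (.042,.028):
        q=(atz(cam,np.c_[u,v],z)[:,:2]-c0)@Rt.T*1000
        for n,(a,b) in {'c1':(40,95),'c2':(-20,25),'c3':(-85,-35)}.items():
            k=(q[:,1]>a)&(q[:,1]<b)&(q[:,0]>-25)&(q[:,0]<75)
            p=q[k]
            # foot width from rows of x in the wide area; length from centre line
            print(z,n,'y',np.percentile(p[:,1],[1,99]),'x',np.percentile(p[:,0],[.7,99.3]), end=' ')
            xs=np.arange(-15,72,6); 
            print([tuple(np.round([p[(abs(p[:,0]-x)<3)][:,1].min(),p[(abs(p[:,0]-x)<3)][:,1].max()],0)) for x in xs if (abs(p[:,0]-x)<3).sum()>5])
if __name__=='__main__':
    im,d=snapshot('wrist'); ana(im,d)
    a=im[75:285,180:450]; save('traycrop',cv2.resize(a,(800,622)) [:600])
E
python3 tray.py
```

```text
0.042 c1 y [52.3324 89.2826] x [-9.4363 69.2498] [(np.float64(64.0), np.float64(79.0)), (np.float64(64.0), np.float64(79.0)), (np.float64(52.0), np.float64(89.0)), (np.float64(52.0), np.float64(90.0)), (np.float64(52.0), np.float64(90.0)), (np.float64(52.0), np.float64(90.0)), (np.float64(53.0), np.float64(88.0)), (np.float64(53.0), np.float64(88.0)), (np.float64(52.0), np.float64(88.0)), (np.float64(52.0), np.float64(88.0)), (np.float64(52.0), np.float64(90.0)), (np.float64(52.0), np.float64(90.0)), (np.float64(52.0), np.float64(90.0)), (np.float64(52.0), np.float64(90.0))]
0.042 c2 y [-16.0673  16.8843] x [-9.9157 69.2316] [(np.float64(-8.0), np.float64(9.0)), (np.float64(-8.0), np.float64(9.0)), (np.float64(-16.0), np.float64(17.0)), (np.float64(-17.0), np.float64(18.0)), (np.float64(-17.0), np.float64(18.0)), (np.float64(-17.0), np.float64(18.0)), (np.float64(-14.0), np.float64(18.0)), (np.float64(-14.0), np.float64(15.0)), (np.float64(-14.0), np.float64(15.0)), (np.float64(-14.0), np.float64(15.0)), (np.float64(-16.0), np.float64(17.0)), (np.float64(-16.0), np.float64(17.0)), (n
[... 1901 characters left out ...]
18.0)), (np.float64(-17.0), np.float64(19.0))]
0.028 c3 y [-84.378  -59.4656] x [-13.7965  68.1912] [(np.float64(-80.0), np.float64(-65.0)), (np.float64(-80.0), np.float64(-64.0)), (np.float64(-81.0), np.float64(-62.0)), (np.float64(-85.0), np.float64(-59.0)), (np.float64(-85.0), np.float64(-59.0)), (np.float64(-84.0), np.float64(-59.0)), (np.float64(-84.0), np.float64(-60.0)), (np.float64(-83.0), np.float64(-60.0)), (np.float64(-84.0), np.float64(-60.0)), (np.float64(-84.0), np.float64(-60.0)), (np.float64(-83.0), np.float64(-60.0)), (np.float64(-85.0), np.float64(-59.0)), (np.float64(-84.0), np.float64(-59.0)), (np.float64(-85.0), np.float64(-59.0)), (np.float64(-84.0), np.float64(-59.0))]
```

View pics/traycrop.png

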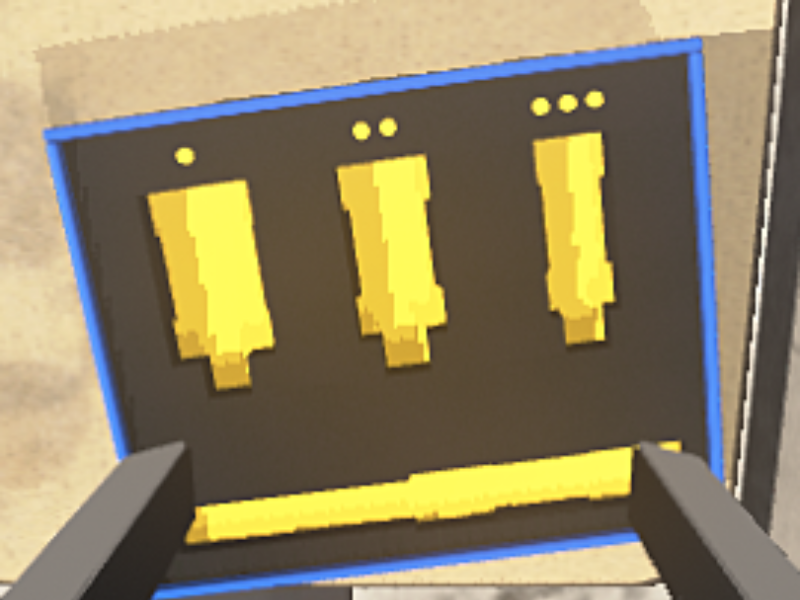

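Fitting the cutouts (near edge on the face, far edge on the floor) gives widths of 42/35.5/28 mm, which matches the model. Their origins are (34.8, 72.8/0.7/−71.2) mm in the tray frame. Next I'll look at the bar.

Request:
move_arm:
  steps: [0,0,0,-0.05,0,0,1,0,0,0,-0.08,0.04,0,1,0,0,0.05,-0.08,0.09,0,1,0,0,0.1,-0.08,0.14,0,1,0,0,0.15,-0.07,0.19,0,1,0,0,0.19,-0.06,0.24,0,1,0,0,0.19,-0.05,0.28,0,1,0,0,0.19,-0.05,0.31,0,1,0,0,0.19,-0.05,0.31,0,1,0,0,0.19,-0.05,0.31,0,1]

```text
time: 4.95
tool_pos: [0.4414, 0.0535, 0.2196]
ee_rot: [3.141, 0.0, 0.194]
wrist_force: [0.2, -0.8, 0.5]
width: 0.094
finger_force: 0.0
```

```bash
cat > bar.py <<'E'
from h import *
np.set_printoptions(precision=4,suppress=True)
def barpose(im,d,cam='wrist'):
    P=cloud(cam,d); h=cv2.cvtColor(im,cv2.COLOR_RGB2HSV)
    red=((h[...,0]<6)|(h[...,0]>174))&(h[...,1]>150)&(h[...,2]>70)
    n,l,st,c=cv2.connectedComponentsWithStats(cv2.morphologyEx(red.astype(np.uint8),cv2.MORPH_CLOSE,np.ones((5,5))))
    i=1+np.argmax(st[1:,4]); k=(l==i); z=P[k][:,2]; zt=np.percentile(z,75)
    print('red px',k.sum(),'z pct',np.percentile(z,[5,25,50,75,95]))
    k2=k&(P[...,2]>.013)&red; v,u=np.nonzero(k2); q=P[k2]
    print('cloud rect',cv2.minAreaRect((q[:,:2]*1000).astype(np.float32)))
    return P,k
if __name__=='__main__':
    o=get_obs(); print(o['tool_pos'],o['ee_rot'],o['time'])
    im,d=snapshot('wrist'); save('bar1',im); P,k=barpose(im,d)
    s=silhouettes('wrist','pry_bar'); 
    for x in s[:2]:
        p=x['pixels']&(P[...,2]>.004)&(P[...,2]<.03); v,u=np.nonzero(p)
        print(x['score'],p.sum(),cv2.minAreaRect((P[p][:,:2]*1000).astype(np.float32)))
        q=P[p][:,:2]; c=q.mean(0); w=np.linalg.svd(q-c)[2][0] if len(q)<5000 else 0; print(c,w,((q-c)@w).min(),((q-c)@w).max())
    for t in ['bar_tip','bar_grip']:
        print(t,[(np.round(x['uv'],1),round(x['score'],2),atz('wrist',x['uv'],.01)[0]) for x in spot_point('wrist',t)[:2]])
    np.save('bar1P.npy',P)
E
python3 bar.py
```

```text
[0.4414 0.0535 0.2196] [3.1407 0.     0.1939] 4.95
red px 1143 z pct [0.0187 0.0199 0.0205 0.0211 0.0219]
cloud rect ((438.5841979980469, 44.330970764160156), (160.25003051757812, 18.371826171875), 10.929996490478516)
0.69 2116 ((453.85345458984375, 47.76060485839844), (204.0990753173828, 19.97462272644043), 10.846494674682617)
[0.4537 0.0476] [-0.9819 -0.1895] -0.1022525282383067 0.10183975319980605
bar_tip [(array([326.8,  83.2]), 0.69, array([0.5555, 0.0639, 0.01  ]))]
bar_grip [(array([326.6, 201.8]), 0.91, array([0.4135, 0.0358, 0.01  ])), (array([481.9, 243.8]), 0.58, array([ 0.3951, -0.1837,  0.01  ]))]
```

View pics/bar1.png

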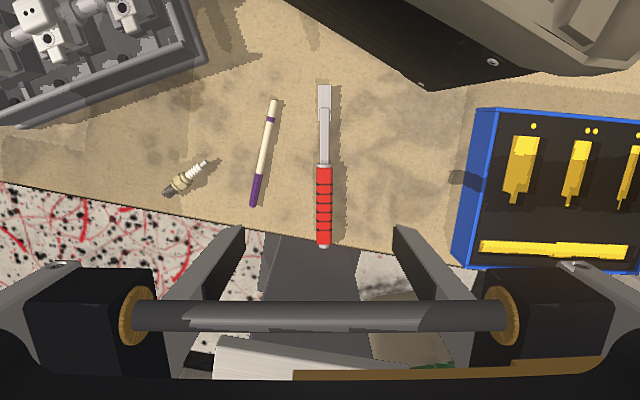

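The bar lies along image column 324, from its tip at row 85 to its handle end at row 247, with yaw ≈10.9°. Carrier next.

Request:
move_arm:
  steps: [0,0,0.05,-0.01,0.05,0,1,0,0,0.1,-0.01,0.1,0.01,1,0,0,0.15,0,0.15,0.01,1,0,0,0.2,0.02,0.19,0.01,1,0,0,0.25,0.04,0.23,0.01,1,0,0,0.29,0.07,0.265,0.01,1,0,0,0.29,0.08,0.275,0.01,1,0,0,0.29,0.08,0.275,0.01,1,0,0,0.29,0.08,0.275,0.01,1]

```text
time: 6.05
tool_pos: [0.5217, 0.3273, 0.2291]
ee_rot: [3.141, 0.001, 0.481]
wrist_force: [-0.5, -0.7, 0.0]
width: 0.0937
finger_force: 0.0
```

```bash
cat > car.py <<'E'
from h import *
np.set_printoptions(precision=4,suppress=True)
o=get_obs(); print(o['tool_pos'],o['ee_rot'],o['time'])
im,d=snapshot('wrist'); save('car1',im); P=cloud('wrist',d); np.save('car1P.npy',P)
z=P[...,2]
reg=(P[...,0]>.4)&(P[...,1]>.18)&(P[...,0]<.75)&(P[...,1]<.56)&(np.arange(400)[:,None]<225)
hh,b=np.histogram(z[reg],bins=np.arange(0,.1,.002)); print(list(zip(np.round(b,3),hh)))
k=reg&(z>.055)&(z<.067)
print(cv2.minAreaRect((P[k][:,:2]*1000).astype(np.float32)))
for t in ['cap2','cap2_ear','earseat_cap2','cap1_ear','cap3_ear']:
    print(t,[(np.round(x['uv'],1),round(x['score'],2),atdepth('wrist',x['uv'],d)[0]) for x in spot_point('wrist',t)[:3]])
E
python3 car.py
```

```text
[0.5217 0.3273 0.2291] [3.1412 0.0014 0.4813] 6.05
[(np.float64(0.0), np.int64(24079)), (np.float64(0.002), np.int64(6498)), (np.float64(0.004), np.int64(118)), (np.float64(0.006), np.int64(92)), (np.float64(0.008), np.int64(119)), (np.float64(0.01), np.int64(45)), (np.float64(0.012), np.int64(51)), (np.float64(0.014), np.int64(49)), (np.float64(0.016), np.int64(63)), (np.float64(0.018), np.int64(816)), (np.float64(0.02), np.int64(8416)), (np.float64(0.022), np.int64(2199)), (np.float64(0.024), np.int64(634)), (np.float64(0.026), np.int64(317)), (np.float64(0.028), np.int64(526)), (np.float64(0.03), np.int64(784)), (np.float64(0.032), np.int64(319)), (np.float64(0.034), np.int64(304)), (np.float64(0.036), np.int64(315)), (np.float64(0.038), np.int64(292)), (np.float64(0.04), np.int64(342)), (np.float64(0.042), np.int64(603)), (np.float64(0.044), np.int64(447)), (np.float64(0.046), np.int64(787)), (np.float64(0.048), np.int64(1568)), (np.float64(0.05), np.int64(1578)), (np.float64(0.052), np.int64(464)), (np.float64(0.054), np.int64(354)), (np.float64(0.056), np.int64(696)), (np.float
[... 790 characters left out ...]
3875427246094)
cap2 [(array([384.5, 138.4]), 0.83, array([0.6011, 0.2915, 0.0811])), (array([232.8, 141. ]), 0.7, array([0.5267, 0.4288, 0.082 ])), (array([308.7, 143.3]), 0.7, array([0.5606, 0.3583, 0.0826]))]
cap2_ear [(array([313.2, 180.2]), 0.77, array([0.5262, 0.3357, 0.0713]))]
earseat_cap2 [(array([387.5, 178.9]), 0.81, array([0.5653, 0.2645, 0.0721])), (array([312., 179.]), 0.78, array([0.527 , 0.3377, 0.0723])), (array([237.6, 176.7]), 0.64, array([0.4916, 0.4111, 0.072 ]))]
cap1_ear [(array([236.2, 179.3]), 0.75, array([0.4875, 0.4118, 0.0698])), (array([385.2, 137. ]), 0.45, array([0.6027, 0.2923, 0.0822]))]
cap3_ear [(array([384.7, 179.6]), 0.85, array([0.5632, 0.2671, 0.0715]))]
```

View pics/car1.png

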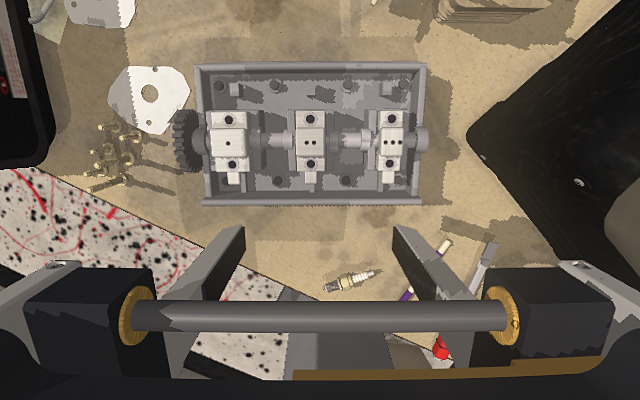

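The carrier fills the image centre; its caps are at (228,142), (311,142) and (392,142), with their ears at row 178 and the near rim at row 200. Next I'll fit it.

```bash
cat > fit.py <<'E'
import numpy as np, cv2
np.set_printoptions(precision=1,suppress=True)
P=np.load('car1P.npy'); z=P[...,2]
yaw=np.radians(27.6)
for it in range(3):
    c,s=np.cos(yaw),np.sin(yaw); ex=np.array([c,s]);ey=np.array([-s,c]); o=np.array([.5606,.3583])
    q=np.stack([(P[...,:2]-o)@ex,(P[...,:2]-o)@ey],-1)*1000
    reg=(abs(q[...,0])<95)&(abs(q[...,1])<125)
    # rim: near ridge
    k=reg&(q[...,0]<-55)&(z>.0615)&(z<.0665)
    a=np.polyfit(q[k][:,1],q[k][:,0],1); yaw-=np.arctan(a[0])
print('yaw',np.degrees(yaw),'rim x',a[1],'n',k.sum(),np.percentile(q[k][:,0],[2,50,98]))
k=reg&(q[...,0]>50)&(z>.055)&(z<.068); print('far wall',np.percentile(q[k][:,0],[2,50,98]),np.polyfit(q[k][:,1],q[k][:,0],1))
for n,y0 in (('cap1',80),('cap2',0),('cap3',-83)):
    near=reg&(abs(q[...,1]-y0)<28)&(abs(q[...,0])<60)
    t=near&(z>.0765)&(z<.0855)
    f=near&(z>.067)&(z<.0745)
    print(n,'arch x',np.percentile(q[t][:,0],[2,98]),'y',np.percentile(q[t][:,1],[2,98]),'z',np.median(z[t])*1e3,'foot/ear x',np.percentile(q[f][:,0],[1,99]),'y',np.percentile(q[f&(q[...,0]>-20)][:,1],[4,96]))
    e=near&(z>.067)&(z<.0745)&(q[...,0]<-36); print('   ear y',np.percentile(q[e][:,1],[3,97]),'z',np.median(z[e])*1e3)
print('ex',ex)
E
python3 fit.py
```

```text
yaw 27.774233880072703 rim x -67.57592349577357 n 1402 [-71.6 -67.4 -64.3]Traceback (most recent call last):
  File "fit.py", line 13, in <module>
    k=reg&(q[...,0]>50)&(z>.055)&(z<.068); print('far wall',np.percentile(q[k][:,0],[2,50,98]),np.polyfit(q[k][:,1],q[k][:,0],1))
                                                            ~~~~~~~~~~~~~^^^^^^^^^^^^^^^^^^^^^
    return _quantile_unchecked(
        a, q, axis, out, overwrite_input, method, keepdims, weights)
    return _ureduce(a,
                    func=_quantile_ureduce_func,
    ...<5 lines>...
                    overwrite_input=overwrite_input,
                    method=method)
    r = func(a, **kwargs)
    result = _quantile(arr,
                       quantiles=q,
    ...<2 lines>...
                       out=out,
                       weights=wgt)
    slices_having_nans = np.isnan(arr[-1, ...])
                                  ~~~^^^^^^^^^
IndexError: index -1 is out of bounds for axis 0 with size 0
```

```bash
sed -i '/far wall/d' fit.py; python3 fit.py
```

```text
yaw 27.774233880072703 rim x -67.57592349577357 n 1402 [-71.6 -67.4 -64.3]
cap1 arch x [-13.8  15.8] y [ 65.3 100.8] z 81.08959827002354 foot/ear x [-43.9  33. ] y [ 65.1 100.5]
   ear y [76.9 90.3] z 70.8734225576586
cap2 arch x [-13.1  15.3] y [-15.8  13.2] z 81.13255627301236 foot/ear x [-43.6  32.3] y [-14.9  13.1]
   ear y [-8.3  4.8] z 71.15014089663902
cap3 arch x [-13.5  16.1] y [-97.4 -74.7] z 80.9950930710277 foot/ear x [-44.2  33.2] y [-96.7 -74.5]
   ear y [-92.8 -79.8] z 71.11313706811175
ex [0.9 0.5]
```

Request:
move_arm:
  steps: [0,0,-0.05,-0.03,-0.04,0,1,0,0,-0.1,-0.06,-0.08,0,1,0,0,-0.15,-0.08,-0.12,0,1,0,0,-0.2,-0.09,-0.16,-0.02,1,0,0,-0.25,-0.1,-0.2,-0.04,1,0,0,-0.29,-0.105,-0.24,-0.06,1,0,0,-0.29,-0.11,-0.28,-0.08,1,0,0,-0.29,-0.111,-0.29,-0.08,1,0,0,-0.29,-0.111,-0.29,-0.08,1,0,0,-0.29,-0.111,-0.29,-0.08,1]

```text
time: 7.35
tool_pos: [0.4113, 0.0392, 0.1508]
ee_rot: [-3.141, -0.003, 0.193]
wrist_force: [1.0, -0.0, 0.2]
width: 0.094
finger_force: 0.0
```

```bash
sed -i "s/'bar1'/'bar2'/" bar.py; python3 bar.py
```

```text
[0.4113 0.0392 0.1508] [-3.1414 -0.0027  0.1927] 7.35
red px 1828 z pct [0.0185 0.0199 0.0205 0.0211 0.0218]
cloud rect ((422.23193359375, 42.2446403503418), (128.23789978027344, 19.57158851623535), 10.509525299072266)
0.73 3474 ((453.18603515625, 48.89021301269531), (204.27688598632812, 20.084266662597656), 11.393502235412598)
[0.4543 0.0488] [-0.9809 -0.1947] -0.10107076131797688 0.10319766827508708
0.46 6200 ((478.48797607421875, -202.8410186767578), (194.707763671875, 143.67437744140625), 7.561819553375244)Traceback (most recent call last):
  File "bar.py", line 19, in <module>
    q=P[p][:,:2]; c=q.mean(0); w=np.linalg.svd(q-c)[2][0] if len(q)<5000 else 0; print(c,w,((q-c)@w).min(),((q-c)@w).max())
                                                                                            ~~~~~^~
ValueError: matmul: Input operand 1 does not have enough dimensions (has 0, gufunc core with signature (n?,k),(k,m?)->(n?,m?) requires 1)
```

Request:
move_arm:
  steps: [0,0,0,-0.002,0.0005,-0.04,1,0,0,0,-0.002,0.0005,-0.08,1,0,0,0,-0.002,0.0005,-0.115,1,0,0,0,-0.002,0.0005,-0.134,1,0,0,0,-0.002,0.0005,-0.134,0.5,0,0,0,-0.002,0.0005,-0.134,0,0,0,0,-0.002,0.0005,-0.134,0,0,0,0,-0.002,0.0005,-0.134,0,0,0,0,-0.002,0.0005,-0.134,0,0,0,0,-0.002,0.0005,-0.134,0,0,0,0,-0.002,0.0005,-0.134,0,0,0,0,-0.002,0.0005,-0.134,0]

```text
time: 8.65
tool_pos: [0.4085, 0.039, 0.0155]
ee_rot: [3.141, -0.0, 0.193]
wrist_force: [0.3, 0.2, -0.3]
width: 0.0332
finger_force: 0.0
```

Run:
```python
from h import *
o=get_obs(); print({k:np.round(v,4) for k,v in o.items()})
```

```text
{'time': np.float64(8.65), 'joint_positions': array([-4.3000e-02, -8.7400e-02,  1.9667e+00, -1.0000e-04,  1.2622e+00,
        1.3351e+00]), 'qvel': array([-0.0018,  0.0001,  0.0014, -0.0005,  0.    ,  0.0031]), 'joint_torque': array([ 1.95000e-02, -2.29004e+01, -2.66440e+01,  3.22000e-02,
       -6.91000e-02,  3.00000e-04]), 'tool_pos': array([0.4085, 0.039 , 0.0155]), 'ee_rot': array([ 3.1415, -0.    ,  0.1927]), 'wrist_force': array([ 0.3038,  0.2093, -0.3497]), 'wrist_torque': array([-0.023 , -0.0217, -0.0022]), 'finger_force': np.float64(0.0), 'width': np.float64(0.0332)}
```

Request:
move_arm:
  steps: [0,0,0,0,0,0,0,0,0,0,0,0,0,0,0,0,0,0,0,0,0,0,0,0,0,0,0,0,0,0,0,0,0,0,0,0,0,0,0,0,0.03,0,0,0,0,0,0,0.07,0,0,0,0,0,0,0.11,0,0,0,0,0,0,0.14,0,0,0,0,0,0,0.15,0,0,0,0,0,0,0.15,0]

```text
time: 9.75
tool_pos: [0.4091, 0.039, 0.1663]
ee_rot: [3.141, -0.002, 0.193]
wrist_force: [0.1, 0.5, -2.2]
width: 0.0199
finger_force: 30.0
```

```bash
cat > held.py <<'E'
from h import *
import sys
np.set_printoptions(precision=4,suppress=True)
# bar in hand: measure in tool frame
o=get_obs(); im,d=snapshot('wrist'); save(sys.argv[1],im)
P=cloud('wrist',d); Rt=R.from_euler('xyz',o['ee_rot']).as_matrix()
Q=(P-o['tool_pos'])@Rt   # tool frame
x=silhouettes('wrist','pry_bar')[0]; print(round(x['score'],2),x['pixels'].sum(),'w',o['width'],'f',o['finger_force'],'t',o['time'],o['tool_pos'],o['ee_rot'])
p=x['pixels']&(abs(Q[...,1])<.035)&(Q[...,2]>-.03)&(Q[...,2]<.05)&(Q[...,0]>.03)
q=Q[p]; a=np.polyfit(q[:,0],q[:,1],1); b=np.polyfit(q[:,0],q[:,2],1)
print('n',len(q),'y=%.4f%+.4fx'%(a[1],a[0]),'z=%.4f%+.4fx'%(b[1],b[0]),'xmax',np.percentile(q[:,0],[98,99.5,100]))
for lo,hi in ((.05,.1),(.11,.145)):
    k=(q[:,0]>lo)&(q[:,0]<hi); print(lo,'y',np.percentile(q[k][:,1],[5,50,95]),'ztop',np.median(q[k][:,2]))
for t in ['bar_tip']:
    print(t,[(r['uv'],round(r['score'],2),(atdepth('wrist',r['uv'],d)[0]-o['tool_pos'])@Rt) for r in spot_point('wrist',t)[:2]])
E
python3 held.py held1
```

```text
0.71 8917 w 0.01993869913142325 f 29.994339644908905 t 9.75 [0.4091 0.039  0.1663] [ 3.1408 -0.0022  0.1928]
n 5537 y=0.0001-0.0029x z=-0.0043+0.0800x xmax [0.1306 0.1317 0.1322]
0.05 y [-0.0057 -0.0002  0.0056] ztop 0.0031948742828165058
0.11 y [-0.0073 -0.0002  0.0069] ztop 0.004918280873294127
bar_tip []
```

```bash
cat > pry.py <<'E'
import numpy as np,sys
np.set_printoptions(precision=4,suppress=True)
O=np.array([.5624,.3575,0]); yaw=np.radians(27.77); c,s=np.cos(yaw),np.sin(yaw)
ex=np.array([c,s,0]);ey=np.array([-s,c,0]);ez=np.array([0,0,1.])
TIP=np.array([.147,0,.0065])
def tcp(xt,y,zt,th,TIP=TIP):
    th=np.radians(th); u=np.cos(th)*ex-np.sin(th)*ez; zt_=-np.cos(th)*ez-np.sin(th)*ex
    return O+xt*ex+y*ey+zt*ez-TIP[0]*u+TIP[1]*ey-TIP[2]*zt_
def piv(th,y,r=.032,dz=0):
    t=np.radians(th); return tcp(-.069+r*np.cos(t),y,.066-r*np.sin(t)+dz,th)
if __name__=='__main__':
    for n,y in (('cap3',-.085),('cap2',0),('cap1',.085)):
        A=tcp(-.040-.045*c0,y,.054+.045*s0,25) if 0 else None
        t=np.radians(25)
        print(n,'hover',tcp(-.115,y,.13,0),'A',tcp(-.04-.045*np.cos(t),y,.054+.045*np.sin(t),25),'B',tcp(-.04,y,.0535,25))
        a=tcp(-.04,y,.0535,25)
        for th in (25,20,15,10,5,0,-6): print('   ',th,piv(th,y)-a, 'rot',(np.radians(th-25)*ey))
    print('rot25',np.radians(25)*ey)
E
python3 pry.py
```

```text
cap3 hover [0.3702 0.1602 0.1365] A [0.4151 0.1839 0.141 ] B [0.4512 0.2029 0.1215]
    25 [ 0.     0.    -0.001] rot [-0.  0.  0.]
    20 [-0.0039 -0.002  -0.0101] rot [ 0.0407 -0.0772 -0.    ]
    15 [-0.007  -0.0037 -0.0195] rot [ 0.0813 -0.1544 -0.    ]
    10 [-0.0094 -0.005  -0.0291] rot [ 0.122  -0.2316 -0.    ]
    5 [-0.0111 -0.0058 -0.039 ] rot [ 0.1626 -0.3089 -0.    ]
    0 [-0.012  -0.0063 -0.049 ] rot [ 0.2033 -0.3861 -0.    ]
    -6 [-0.012  -0.0063 -0.0611] rot [ 0.2521 -0.4787 -0.    ]
cap2 hover [0.3306 0.2354 0.1365] A [0.3755 0.2591 0.141 ] B [0.4116 0.2781 0.1215]
    25 [ 0.     0.    -0.001] rot [-0.  0.  0.]
    20 [-0.0039 -0.002  -0.0101] rot [ 0.0407 -0.0772 -0.    ]
    15 [-0.007  -0.0037 -0.0195] rot [ 0.0813 -0.1544 -0.    ]
    10 [-0.0094 -0.005  -0.0291] rot [ 0.122  -0.2316 -0.    ]
    5 [-0.0111 -0.0058 -0.039 ] rot [ 0.1626 -0.3089 -0.    ]
    0 [-0.012  -0.0063 -0.049 ] rot [ 0.2033 -0.3861 -0.    ]
    -6 [-0.012  -0.0063 -0.0611] rot [ 0.2521 -0.4787 -0.    ]
cap1 hover [0.291  0.3106 0.1365] A [0.3359 0.3343 0.141 ] B [0.372  0.3533 0.1215]
    25 [ 0.     0.    -0.001] rot [-0.  0.  0.]
    20 [-0.0039 -0.002  -0.0101] rot [ 0.0407 -0.0772 -0.    ]
    15 [-0.007  -0.0037 -0.0195] rot [ 0.0813 -0.1544 -0.    ]
    10 [-0.0094 -0.005  -0.0291] rot [ 0.122  -0.2316 -0.    ]
    5 [-0.0111 -0.0058 -0.039 ] rot [ 0.1626 -0.3089 -0.    ]
    0 [-0.012  -0.0063 -0.049 ] rot [ 0.2033 -0.3861 -0.    ]
    -6 [-0.012  -0.0063 -0.0611] rot [ 0.2521 -0.4787 -0.    ]
rot25 [-0.2033  0.3861  0.    ]
```

Run:
```python
import numpy as np
np.set_printoptions(precision=3,suppress=True)
for f in ('car1P.npy','bar1P.npy','tray1P.npy'):
    P=np.load(f); P=P[:230]; k=(P[...,2]>.1)&(P[...,2]<.33)&(P[...,0]>.5)&(abs(P[...,1])<.35)
    q=P[k]; 
    if len(q)<50: print(f,len(q)); continue
    for a,b in ((.1,.2),(.2,.25),(.25,.3)):
        w=q[(q[:,2]>a)&(q[:,2]<b)]
        if len(w)>30: print(f,a,len(w),'minx',w[np.argsort(w[:,0])[5]],'maxy',w[np.argsort(w[:,1])[-5]],'max x+y-dir(.885,.466)',w[np.argmin(w[:,0]*.885-w[:,1]*.466)])
```

```text
car1P.npy 0.1 14455 minx [0.61  0.078 0.105] maxy [0.665 0.191 0.15 ] max x+y-dir(.885,.466) [0.644 0.178 0.184]
car1P.npy 0.2 3387 minx [0.552 0.289 0.218] maxy [0.551 0.289 0.219] max x+y-dir(.885,.466) [0.55  0.288 0.216]
bar1P.npy 0.1 7054 minx [ 0.568 -0.051  0.168] maxy [0.61  0.081 0.101] max x+y-dir(.885,.466) [0.611 0.082 0.102]
bar1P.npy 0.2 7836 minx [ 0.555 -0.037  0.246] maxy [0.58  0.034 0.217] max x+y-dir(.885,.466) [0.572 0.029 0.246]
bar1P.npy 0.25 4738 minx [ 0.556 -0.035  0.25 ] maxy [0.571 0.024 0.25 ] max x+y-dir(.885,.466) [0.571 0.025 0.251]
tray1P.npy 0.1 13087 minx [ 0.569 -0.054  0.138] maxy [ 0.569 -0.051  0.142] max x+y-dir(.885,.466) [ 0.569 -0.051  0.142]
tray1P.npy 0.2 1507 minx [ 0.5   -0.209  0.208] maxy [ 0.577 -0.061  0.2  ] max x+y-dir(.885,.466) [ 0.501 -0.199  0.216]
```

Request:
move_arm:
  steps: [0,0,0.05,-0.02,0,0,0,0,0,0.1,-0.035,0.03,0,0,0,0,0.15,-0.039,0.06,-0.01,0,0,0,0.2,-0.039,0.085,-0.01,0,0,0,0.25,-0.039,0.11,-0.01,0,0,0,0.292,-0.039,0.121,-0.01,0,0,0,0.292,-0.039,0.121,-0.01,0,0,0,0.292,-0.039,0.121,-0.01,0]

```text
time: 10.7
tool_pos: [0.3691, 0.1593, 0.1545]
ee_rot: [3.141, 0.002, 0.484]
wrist_force: [0.2, 1.3, -2.1]
width: 0.0193
finger_force: 30.0
```

```bash
cat >> held.py <<'E'
xs=np.arange(.08,.132,.003)
print([(round(x,3),round(1e3*np.ptp(np.percentile(q[abs(q[:,0]-x)<.002][:,1],[3,97])),1)) for x in xs])
E
python3 held.py held2
```

```text
0.84 9022 w 0.019296799805345762 f 29.994250237941742 t 10.7 [0.3691 0.1593 0.1545] [3.141  0.0023 0.4842]
n 5657 y=0.0009-0.0020x z=-0.0066+0.0763x xmax [0.1316 0.1327 0.1334]
0.05 y [-0.0049  0.0006  0.0065] ztop 0.0006998897857451031
0.11 y [-0.0065  0.0007  0.0078] ztop 0.002258784547556566
bar_tip []
[(np.float64(0.08), np.float64(11.8)), (np.float64(0.083), np.float64(11.8)), (np.float64(0.086), np.float64(11.7)), (np.float64(0.089), np.float64(11.6)), (np.float64(0.092), np.float64(11.0)), (np.float64(0.095), np.float64(10.9)), (np.float64(0.098), np.float64(10.9)), (np.float64(0.101), np.float64(11.1)), (np.float64(0.104), np.float64(11.4)), (np.float64(0.107), np.float64(14.5)), (np.float64(0.11), np.float64(14.9)), (np.float64(0.113), np.float64(15.0)), (np.float64(0.116), np.float64(14.6)), (np.float64(0.119), np.float64(15.3)), (np.float64(0.122), np.float64(14.7)), (np.float64(0.125), np.float64(14.7)), (np.float64(0.128), np.float64(14.7)), (np.float64(0.131), np.float64(15.6))]
```

View pics/held2.png

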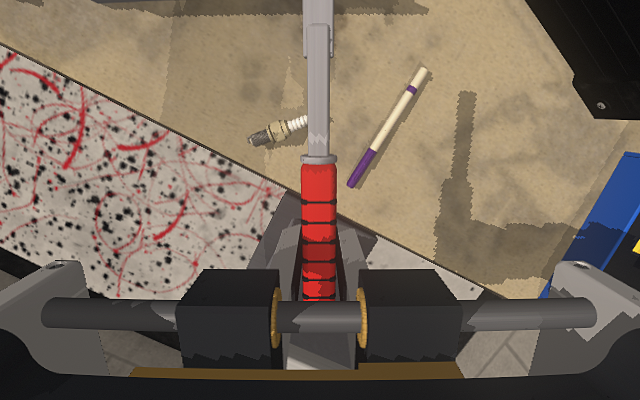

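The bar is held straight and its blade starts at tool x≈105 mm, so the tip is at 147 mm. It clears the spark plug and pen. Going to cap3.

Request:
move_arm:
  steps: [-0.068,0.129,0,0.01,0.005,0,0,-0.136,0.258,0,0.025,0.013,0,0,-0.203,0.386,0,0.046,0.025,-0.0135,0,-0.203,0.386,0,0.046,0.025,-0.0135,0,-0.203,0.386,0,0.046,0.025,-0.0135,0,-0.203,0.386,0,0.046,0.025,-0.0135,0]

```text
time: 11.45
tool_pos: [0.4158, 0.1846, 0.1441]
ee_rot: [3.141, 0.432, 0.484]
wrist_force: [0.3, -0.4, -1.2]
width: 0.0198
finger_force: 30.0
```

Run:
```python
from h import *
np.set_printoptions(precision=4,suppress=True)
o=get_obs();print(o['tool_pos'],o['width'],o['wrist_force'])
Rt=R.from_euler('xyz',o['ee_rot']).as_matrix();print(Rt)
from pry import *
t=np.radians(25);A=tcp(-.04-.045*np.cos(t),-.085,.054+.045*np.sin(t),25);B=tcp(-.04,-.085,.0535,25)
print(A-o['tool_pos'],B-o['tool_pos'])
im,d=snapshot('wrist');save('A3',im)
P=cloud('wrist',d);Q=(P-o['tool_pos'])@Rt
k=(abs(Q[...,1])<.012)&(Q[...,2]>-.01)&(Q[...,2]<.02)&(Q[...,0]>.1)&(Q[...,0]<.15)
print('blade top z tool',np.median(Q[k][:,2]),k.sum())
q=np.stack([(P-O)@ex,(P-O)@ey,P[...,2]],-1)*1e3
for y in (-85,0):
  e=(abs(q[...,1]-y)<12)&(q[...,0]>-50)&(q[...,0]<-20)&(q[...,2]>66)&(q[...,2]<76); print(y,e.sum(),np.median(q[e],0) if e.sum() else '', np.percentile(q[e][:,0],2) if e.sum() else '')
r=(abs(q[...,0]+69)<6)&(abs(q[...,1])<110)&(q[...,2]>61)&(q[...,2]<68);print('rim',r.sum(),np.median(q[r],0),np.percentile(q[r][:,2],90))
```

```text
[0.4158 0.1846 0.1441] 0.019836826899436975 [ 0.3383 -0.3637 -1.219 ]
[[ 0.8041  0.4651 -0.3702]
 [ 0.4223 -0.8853 -0.195 ]
 [-0.4184  0.0005 -0.9083]]
[-0.0007 -0.0008 -0.003 ] [ 0.0354  0.0182 -0.0225]
blade top z tool -0.0024998710623260045 2045
-85 0  
0 0
  return _methods._mean(a, axis=axis, dtype=dtype,
  ret = um.true_divide(
Traceback (most recent call last):
IndexError: index -1 is out of bounds for axis 0 with size 0
```

View pics/A3.png

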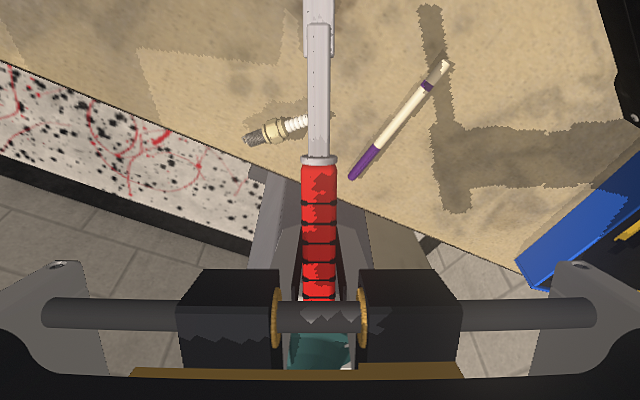

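The wrist camera can't see the carrier from here; the bar shows at columns 305-335, still straight. I'll check its pitch in the grip with the other cameras.

```bash
cat > chk.py <<'E'
from h import *
from pry import O,ex,ey
np.set_printoptions(precision=4,suppress=True)
def chk(cams=('scene','wrist','top'),tag=None):
    o=get_obs(); Rt=R.from_euler('xyz',o['ee_rot']).as_matrix()
    uvs={}
    for c in cams:
        im,d=snapshot(c); P=cloud(c,d); Q=(P-o['tool_pos'])@Rt
        if tag: save(tag+c,im)
        near=(abs(Q[...,1])<.02)&(abs(Q[...,2])<.03)
        out=[]
        for lo,hi in ((.03,.05),(.058,.1),(.11,.13),(.13,.145),(.145,.16)):
            k=near&(Q[...,0]>lo)&(Q[...,0]<hi)
            out.append((int(k.sum()),np.round(np.median(Q[k],0)*1e3,1)) if k.sum()>3 else None)
        print(c,out)
        k=near&(Q[...,0]>.1)&(Q[...,0]<.17); 
        if k.sum(): print('   xmax',np.percentile(Q[k][:,0],[97,99.5]))
        if c!='wrist':
            q=np.stack([(P-O)@ex,(P-O)@ey,P[...,2]],-1)*1e3
            for y in (85,0,-85):
                e=(abs(q[...,1]-y)<6)&(q[...,0]>-46)&(q[...,0]<-34)&(q[...,2]>63)&(q[...,2]<95); f=(abs(q[...,1]-y)<12)&(abs(q[...,0])<14)&(q[...,2]>74)&(q[...,2]<100)
                print('   ear',y,e.sum(),np.median(q[e],0) if e.sum() else '','arch',np.median(q[f],0) if f.sum() else '')
            r=(q[...,0]<-60)&(q[...,0]>-80)&(abs(q[...,1])<115)&(q[...,2]>61.5)&(q[...,2]<68); print('   rim',np.median(q[r],0),r.sum())
    return o
if __name__=='__main__':
    import sys
    o=chk(tag=sys.argv[1] if len(sys.argv)>1 else None); print(o['tool_pos'],o['ee_rot'],o['width'])
E
python3 chk.py A3
```

```text
scene [(24, array([ 39.4, -12.2,   8.3])), (37, array([91.1, -6.4,  3.6])), (32, array([120. ,  -4. ,   2.8])), (24, array([137.7,  -3.3,   1.4])), (15, array([158.5,   1.5,  19.1]))]
   xmax [0.1638 0.1653]
   ear 85 23 [-39.6958  85.8195  69.4842] arch [-0.373  85.0526 79.7096]
   ear 0 17 [-40.1445   2.7459  70.4365] arch [-0.4985  0.9849 80.2002]
   ear -85 18 [-40.0355 -84.6082  69.3027] arch [  0.5969 -83.6479  79.4308]
   rim [-70.9612  18.4635  63.4125] 202
wrist [(1293, array([40.2,  0.6, -6.7])), (1840, array([80.3,  0.1, -1.8])), (1361, array([119.9,   0.1,  -1.4])), (99, array([130.6,   0.1,  -1. ])), None]
   xmax [0.1304 0.1312]
top [None, None, (5, array([127.6,   7.2,   0.9])), (8, array([138.1,   4.8,   0.4])), (10, array([158.9,   8.1,  18.3]))]
   xmax [0.1635 0.1639]
   ear 85 0  arch 
   ear 0 0  arch 
   ear -85 1 [-45.2686 -90.8525  71.1702] arch 
   rim [-72.2019 -86.7974  63.3869] 43
[0.4158 0.1847 0.1457] [3.1405 0.4281 0.4834] 0.020003058160889764
```

Run:
```python
from h import *
np.set_printoptions(precision=4,suppress=True)
for i in range(5):
    o=get_obs();m=camera_model('wrist');im,d=snapshot('wrist');m2=camera_model('wrist');o2=get_obs()
    Rm=cv2.Rodrigues(m['rvec'])[0];C=-Rm.T@m['tvec'];Rt=R.from_euler('xyz',o['ee_rot']).as_matrix()
    X=Rt.T@Rm.T
    v,u=np.mgrid[0:400,0:640]; uv=np.c_[u.ravel(),v.ravel()]
    # fixed extrinsics
    Cc,D=rays('wrist',uv); Rm2=cv2.Rodrigues(m2['rvec'])[0]
    cam=(D@Rm2.T)*d.ravel()[:,None]
    XF=np.array([[0,-.9663,-.2575],[1,0,0],[0,-.2575,.9663]]);Q=(cam@XF.T+[.0757,.0003,-.1658]).reshape(400,640,3)
    near=(abs(Q[...,1])<.006)&(abs(Q[...,2])<.02)
    print(o['tool_pos'],o2['tool_pos'],o['ee_rot'],'cam',Rt.T@(C-o['tool_pos']),np.arcsin(-X[0,2]),[np.round(np.median(Q[near&(Q[...,0]>a)&(Q[...,0]<b)][:,2])*1e3,1) for a,b in ((.03,.05),(.06,.08),(.08,.1),(.108,.12),(.12,.13))])
```

```text
[0.4156 0.1849 0.1464] [0.4155 0.1849 0.1458] [3.1403 0.4265 0.4838] cam [ 0.0753  0.0006 -0.1661] 0.26042792202232734 [np.float64(-5.9), np.float64(-0.3), np.float64(-0.7), np.float64(-1.1), np.float64(0.3)]
[0.4155 0.1849 0.1458] [0.4154 0.1849 0.1452] [3.1405 0.4277 0.484 ] cam [ 0.0752  0.0006 -0.1661] 0.26034359637730004 [np.float64(-5.8), np.float64(-0.4), np.float64(-0.7), np.float64(-1.2), np.float64(0.3)]
[0.4154 0.1849 0.1452] [0.4153 0.1849 0.1445] [3.1407 0.4291 0.4842] cam [ 0.0752  0.0006 -0.1661] 0.26036519205181835 [np.float64(-5.8), np.float64(-0.3), np.float64(-0.7), np.float64(-1.1), np.float64(0.3)]
[0.4153 0.1849 0.1445] [0.4153 0.185  0.1439] [3.1409 0.4306 0.4844] cam [ 0.0752  0.0006 -0.1661] 0.2603369655571586 [np.float64(-5.8), np.float64(-0.3), np.float64(-0.7), np.float64(-1.2), np.float64(0.3)]
[0.4153 0.185  0.1439] [0.4153 0.185  0.1433] [3.1412 0.4319 0.4845] cam [ 0.0752  0.0006 -0.1661] 0.2603859133893019 [np.float64(-5.8), np.float64(-0.3), np.float64(-0.7), np.float64(-1.2), np.float64(0.4)]
```

```bash
cat > pry2.py <<'E'
from pry import *
T=np.array([.147,0,.0015]); SL=1.9
def tp(xt,y,zt,bar): return tcp(xt,y,zt,bar+SL,T)
def ins(y,back=0,bar=28,xt=-.040,zt=.0529):
    t=np.radians(bar); return tp(xt-back*np.cos(t),y,zt+back*np.sin(t),bar)
def pv(y,bar,r=.0328,z=.0662):
    t=np.radians(bar); return tp(-.069+r*np.cos(t),y,z-r*np.sin(t),bar)
if __name__=='__main__':
    o=None
    try:
        from bench import get_obs; o=get_obs(); print(o['time'],o['tool_pos'],o['ee_rot'],o['width'])
    except Exception as e: print(e)
    for n,y in (('cap3',-.085),('cap2',0),('cap1',.085)): print(n,'A(45)',ins(y,.045),'B',ins(y))
    y=0;B=ins(y)
    for b in (28,20,12,5,0,-6): print(b,pv(y,b)-B,'rot',np.radians(b-28)*ey)
    print('tilt30',np.radians(SL+28)*ey)
E
python3 pry2.py
```

```text
11.9 [0.4153 0.185  0.1433] [3.1413 0.4332 0.4846] 0.01988381498996855
cap3 A(45) [0.4194 0.1861 0.1486] B [0.4545 0.2046 0.1275]
cap2 A(45) [0.3798 0.2613 0.1486] B [0.4149 0.2798 0.1275]
cap1 A(45) [0.3402 0.3365 0.1486] B [0.3753 0.355  0.1275]
28 [-0.     -0.     -0.0021] rot [-0.  0.  0.]
20 [-0.0065 -0.0034 -0.0163] rot [ 0.0651 -0.1235 -0.    ]
12 [-0.0111 -0.0059 -0.0313] rot [ 0.1301 -0.2471 -0.    ]
5 [-0.0136 -0.0072 -0.045 ] rot [ 0.187  -0.3552 -0.    ]
0 [-0.0145 -0.0076 -0.0549] rot [ 0.2277 -0.4324 -0.    ]
-6 [-0.0145 -0.0077 -0.0669] rot [ 0.2765 -0.5251 -0.    ]
tilt30 [-0.2431  0.4617  0.    ]
```

Request:
move_arm:
  steps: [-0.04,0.076,0,0.004,0.001,0.005,0,-0.04,0.076,0,0.004,0.001,0.005,0,-0.04,0.076,0,0.01,0.004,0.0015,0,-0.04,0.076,0,0.018,0.0085,-0.0035,0,-0.04,0.076,0,0.025,0.012,-0.008,0,-0.04,0.076,0,0.032,0.016,-0.012,0,-0.04,0.076,0,0.039,0.0195,-0.0165,0,-0.04,0.076,0,0.039,0.0195,-0.0165,0,-0.04,0.076,0,0.039,0.0195,-0.0165,0]

```text
time: 12.8
tool_pos: [0.4552, 0.2049, 0.1252]
ee_rot: [-3.141, 0.52, 0.485]
wrist_force: [-0.0, 0.9, -2.4]
width: 0.0197
finger_force: 30.0
```

```bash
python3 chk.py B3; python3 -c "
import cv2
a=cv2.imread('pics/B3scene.png')[240:360,220:400]; cv2.imwrite('pics/B3c.png',cv2.resize(a,(795,530),interpolation=cv2.INTER_CUBIC))"
```

```text
scene [(29, array([ 38.7, -12.1,   3.3])), (21, array([81.3, -6.9,  1. ])), (55, array([117.2,  -5.3,   0.5])), (69, array([138.4,  -3.1, -11.3])), (117, array([152.4,  -6.2, -12.9]))]
   xmax [0.1655 0.168 ]
   ear 85 20 [-39.6442  85.6565  68.8115] arch [-0.4609 86.6306 79.5193]
   ear 0 17 [-41.6192   1.4704  70.2393] arch [-1.283   1.5011 79.5822]
   ear -85 14 [-37.643  -86.0737  69.2774] arch [ -0.1771 -82.7112  79.8855]
   rim [-70.6596  19.0292  63.7322] 178
wrist [(1286, array([40.3,  0.8, -6.7])), (1901, array([80.4,  0.3, -2.5])), (2588, array([118.8,   0.3,  -1.5])), (157, array([131.1,   0.8,  25.9])), None]
   xmax [0.1308 0.1332]
top [None, None, None, None, (42, array([154.8,  12.5,  -6.9]))]
   xmax [0.1673 0.168 ]
   ear 85 0  arch 
   ear 0 7 [-41.2723   3.3024  71.8655] arch [-4.7591  8.9027 79.6972]
   ear -85 0  arch [ -2.9213 -94.762   78.3754]
   rim [-73.1522  51.58    64.6936] 7
[0.4552 0.2049 0.1252] [-3.1413  0.5205  0.4851] 0.019723882676126382
```

View pics/B3c.png

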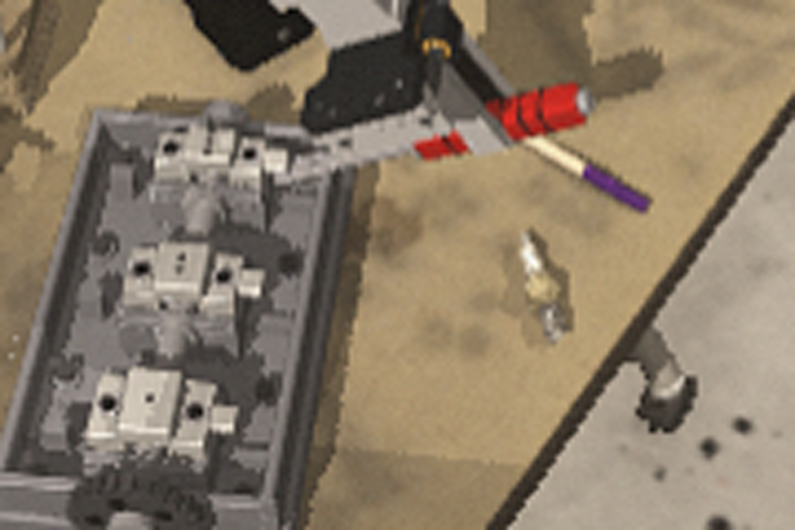

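The blade tip, crop (290,175), goes in under cap3's ear over the rim, with no contact force. Prying now.

Request:
move_arm:
  steps: [0.033,-0.062,0,-0.0035,-0.0018,-0.009,0,0.065,-0.123,0,-0.0065,-0.0034,-0.0163,0,0.098,-0.185,0,-0.009,-0.0047,-0.0237,0,0.13,-0.247,0,-0.011,-0.0059,-0.0313,0,0.187,-0.355,0,-0.0136,-0.0072,-0.045,0,0.228,-0.432,0,-0.0145,-0.0076,-0.055,0,0.228,-0.432,0,-0.0145,-0.0076,-0.055,0]

```text
time: 13.65
tool_pos: [0.4367, 0.1957, 0.0697]
ee_rot: [-3.141, 0.037, 0.485]
wrist_force: [-2.4, -1.1, 0.2]
width: 0.0195
finger_force: 30.0
```

```bash
sed -i "s/cams=('scene','wrist','top')/cams=('scene',)/" chk.py; python3 chk.py P3; python3 -c "
import cv2
a=cv2.imread('pics/P3scene.png')[240:360,220:400]; cv2.imwrite('pics/P3c.png',cv2.resize(a,(795,530),interpolation=cv2.INTER_CUBIC))"
```

```text
scene [(16, array([46.9, -7. , -3.9])), (80, array([79.3, -2.6, -2.8])), (75, array([116.7,  -4.4,  -2.8])), (35, array([138.2,  -3.2,  -7. ])), (80, array([153.1,  -6.8,  -9.7]))]
   xmax [0.1682 0.1693]
   ear 85 21 [-38.8047  86.4395  69.3678] arch [-0.883  84.1537 79.8049]
   ear 0 16 [-40.8441   1.5223  70.1129] arch [-0.995  -0.276  79.7114]
   ear -85 17 [-40.5547 -84.5446  77.923 ] arch [ -0.4903 -83.1117  83.9311]
   rim [-70.8348  16.2403  63.6669] 179
[0.4367 0.1957 0.0697] [-3.1406  0.0366  0.4846] 0.019504465864612155
```

View pics/P3c.png

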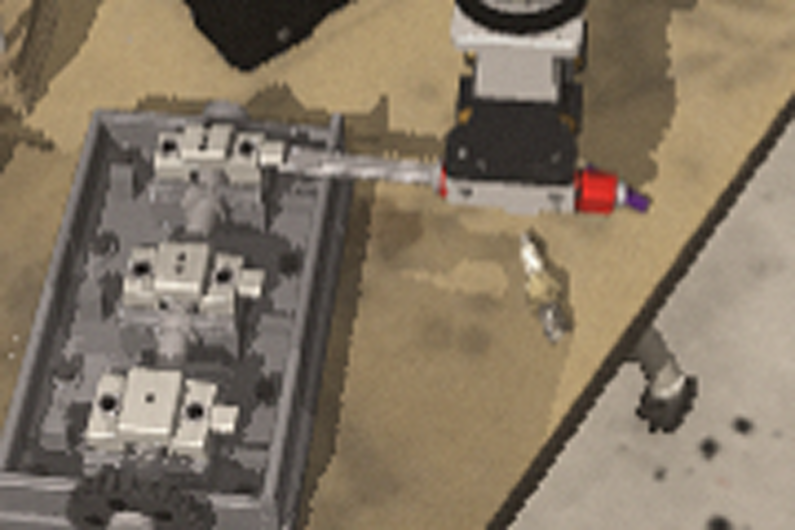

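Cap3's ear rose 8.6 mm, so it's loose. I'll back out and move to cap2.

Request:
move_arm:
  steps: [-0.06,0.11,0,0.003,0.0017,0.014,0,-0.12,0.22,0,0.007,0.004,0.028,0,-0.175,0.33,0,0.011,0.006,0.0425,0,-0.228,0.432,0,0.0145,0.0076,0.056,0,-0.228,0.432,0,0.0145,0.0076,0.056,0,-0.228,0.432,0,0,0,0.064,0,-0.228,0.432,0,-0.021,-0.011,0.077,0,-0.228,0.432,0,-0.04,0.02,0.082,0,-0.228,0.432,0,-0.06,0.0643,0.08,0,-0.228,0.432,0,-0.06,0.0643,0.077,0,-0.228,0.432,0,-0.06,0.0643,0.077,0]

```text
time: 14.8
tool_pos: [0.3796, 0.2617, 0.1473]
ee_rot: [3.141, 0.521, 0.487]
wrist_force: [0.5, -0.4, -3.4]
width: 0.02
finger_force: 30.0
```

```bash
python3 pry2.py|head -4; sed -i "s/cams=('scene',)/cams=('scene','wrist')/" chk.py; python3 chk.py A2
```

```text
14.8 [0.3796 0.2617 0.1473] [3.1411 0.5214 0.4868] 0.019982141625636655
cap3 A(45) [0.4194 0.1861 0.1486] B [0.4545 0.2046 0.1275]
cap2 A(45) [0.3798 0.2613 0.1486] B [0.4149 0.2798 0.1275]
cap1 A(45) [0.3402 0.3365 0.1486] B [0.3753 0.355  0.1275]
scene [(4, array([39.2, -9.6, 10. ])), None, (39, array([121.4,  -3.9,  -7.7])), (32, array([136.9,  -2.6,  -8.7])), (29, array([158.1,  -0.9,   5.8]))]
   xmax [0.1678 0.1685]
   ear 85 19 [-39.6884  86.7073  70.3012] arch [-1.0671 84.1039 79.4588]
   ear 0 18 [-40.775    1.4688  69.3889] arch [-0.4648  0.0715 79.6996]
   ear -85 17 [-40.6663 -84.3646  76.7089] arch [ -0.6368 -82.2132  82.5055]
   rim [-70.8524   7.0582  63.9123] 188
wrist [(1311, array([40.4,  1.6, -9. ])), (2001, array([80.5,  1.7, -6.9])), (1453, array([119.4,   1.8,  -9.4])), None, None]
   xmax [0.1278 0.1285]
[0.3796 0.2617 0.1473] [3.1411 0.5214 0.4868] 0.019982141625636655
```

```bash
sed -i "s/^T=.*/T=np.array([.1465,.0015,-.0104]); SL=6.1/" pry2.py; python3 pry2.py
```

```text
14.9 [0.3803 0.2608 0.1475] [3.1411 0.5217 0.4842] 0.019704418755099873
cap3 A(45) [0.4183 0.1872 0.1475] B [0.4534 0.2057 0.1264]
cap2 A(45) [0.3787 0.2624 0.1475] B [0.4138 0.281  0.1264]
cap1 A(45) [0.3391 0.3376 0.1475] B [0.3742 0.3562 0.1264]
28 [-0.     -0.     -0.0021] rot [-0.  0.  0.]
20 [-0.0063 -0.0033 -0.0163] rot [ 0.0651 -0.1235 -0.    ]
12 [-0.0108 -0.0057 -0.0314] rot [ 0.1301 -0.2471 -0.    ]
5 [-0.0132 -0.007  -0.0451] rot [ 0.187  -0.3552 -0.    ]
0 [-0.014  -0.0074 -0.055 ] rot [ 0.2277 -0.4324 -0.    ]
-6 [-0.0139 -0.0073 -0.0669] rot [ 0.2765 -0.5251 -0.    ]
tilt30 [-0.2773  0.5266  0.    ]
```

Request:
move_arm:
  steps: [-0.034,0.065,0,-0.0015,0.001,0,0,-0.034,0.065,0,-0.0015,0.001,0,0,-0.034,0.065,0,0.007,0.0055,-0.005,0,-0.034,0.065,0,0.0155,0.01,-0.0105,0,-0.034,0.065,0,0.025,0.015,-0.016,0,-0.034,0.065,0,0.0335,0.0195,-0.021,0,-0.034,0.065,0,0.0335,0.0195,-0.021,0]

```text
time: 15.6
tool_pos: [0.4143, 0.2811, 0.1259]
ee_rot: [-3.141, 0.596, 0.485]
wrist_force: [0.8, -0.4, -0.7]
width: 0.02
finger_force: 30.0
```

```bash
python3 chk.py B2; python3 -c "
import cv2
a=cv2.imread('pics/B2scene.png')[240:360,220:400]; cv2.imwrite('pics/B2c.png',cv2.resize(a,(795,530),interpolation=cv2.INTER_CUBIC))"
```

```text
scene [(26, array([36.2, -9.9,  2.2])), None, (44, array([118.3,  -8.7,  -2.8])), (69, array([137.6,  -2.9, -22.2])), (130, array([152.9,  -5.2,  15.1]))]
   xmax [0.1658 0.1681]
   ear 85 20 [-39.0114  84.3664  70.3847] arch [-0.6913 84.908  79.5899]
   ear 0 17 [-39.4154   0.2671  70.0422] arch [-0.6578  0.0926 79.7607]
   ear -85 1 [-35.5761 -80.2183  68.6619] arch [  1.4621 -81.5764  82.9717]
   rim [-70.7242  60.8359  63.3523] 108
wrist [(1311, array([40.4,  0.2, -9.8])), (2033, array([80.3,  0.8, -8.5])), (2732, array([118.8,   0.3,  -9.7])), (415, array([134.9,  -9.7,  17.7])), None]
   xmax [0.1373 0.1406]
[0.4143 0.2811 0.1259] [-3.1411  0.5959  0.4849] 0.01997887641075917
```

View pics/B2c.png

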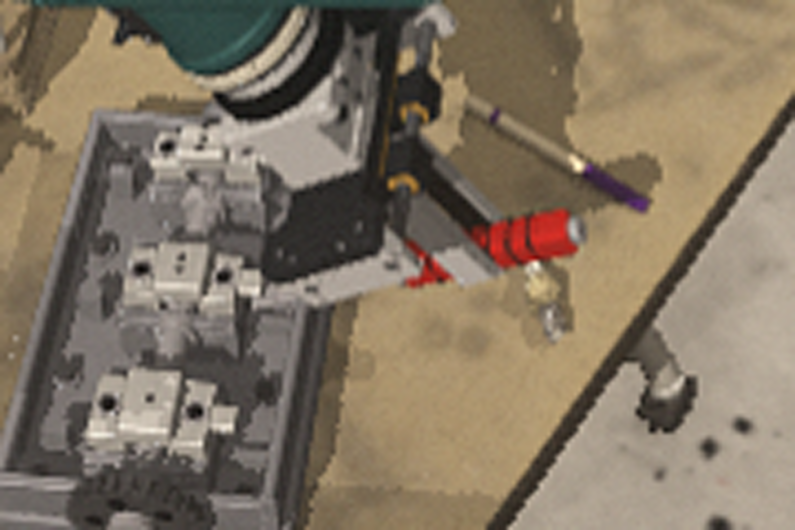

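The blade is under cap2's ear at crop (255,295). Prying.

Request:
move_arm:
  steps: [0.033,-0.062,0,-0.0035,-0.0018,-0.009,0,0.065,-0.123,0,-0.0063,-0.0033,-0.0163,0,0.098,-0.185,0,-0.009,-0.0047,-0.0237,0,0.13,-0.247,0,-0.011,-0.0057,-0.0313,0,0.187,-0.355,0,-0.0133,-0.007,-0.045,0,0.228,-0.432,0,-0.014,-0.0074,-0.055,0,0.228,-0.432,0,-0.014,-0.0074,-0.055,0]

```text
time: 16.4
tool_pos: [0.3966, 0.272, 0.0711]
ee_rot: [-3.141, 0.109, 0.485]
wrist_force: [-2.3, -1.8, -0.8]
width: 0.0196
finger_force: 30.0
```

```bash
sed -i "s/cams=('scene','wrist')/cams=('scene',)/" chk.py; python3 chk.py P2
```

```text
scene [None, (91, array([79.2, -3.1, -8. ])), (88, array([116.2,  -3.9,  -9.5])), (60, array([138.3,  -1.4, -13.6])), (118, array([154. ,  -4.7,  -9.5]))]
   xmax [0.1677 0.1695]
   ear 85 18 [-38.99    84.5704  69.9174] arch [-0.8518 85.5253 79.9531]
   ear 0 18 [-40.0449   0.0639  77.2111] arch [-0.2526  1.4216 83.2592]
   ear -85 14 [-41.1825 -84.181   77.8044] arch [ -0.7949 -81.8824  82.8375]
   rim [-71.0918  13.7489  63.3578] 177
[0.3966 0.272  0.0711] [-3.1408  0.1091  0.4855] 0.019552466978755383
```

Request:
move_arm:
  steps: [0.03,-0.058,0,0,0,-0.008,0,0.03,-0.058,0,0,0,-0.008,0,-0.06,0.11,0,0.003,0.0017,0.014,0,-0.12,0.22,0,0.007,0.004,0.028,0,-0.175,0.33,0,0.011,0.006,0.0425,0,-0.228,0.432,0,0.014,0.0074,0.056,0,-0.228,0.432,0,0.014,0.0074,0.056,0,-0.228,0.432,0,0,0,0.064,0,-0.228,0.432,0,-0.021,-0.011,0.077,0,-0.228,0.432,0,-0.04,0.02,0.082,0,-0.228,0.432,0,-0.06,0.0643,0.08,0,-0.228,0.432,0,-0.06,0.0643,0.077,0]

```text
time: 17.65
tool_pos: [0.3376, 0.3416, 0.1494]
ee_rot: [-3.137, 0.592, 0.493]
wrist_force: [0.1, -1.6, -2.5]
width: 0.0197
finger_force: 30.0
```

```bash
python3 pry2.py|head -5|grep -v cap2; sed -i "s/cams=('scene',)/cams=('scene','wrist')/" chk.py; python3 chk.py A1
```

```text
17.65 [0.3376 0.3416 0.1494] [-3.1366  0.5916  0.4932] 0.01970238401543867
cap3 A(45) [0.4183 0.1872 0.1475] B [0.4534 0.2057 0.1264]
cap1 A(45) [0.3391 0.3376 0.1475] B [0.3742 0.3562 0.1264]
28 [-0.     -0.     -0.0021] rot [-0.  0.  0.]
scene [(9, array([31.6, -5.3, -9.3])), None, (4, array([128.1,  -8.2, -17. ])), (35, array([136.6,  -1. , -17.7])), (19, array([159. ,  -6.1,  -3.4]))]
   xmax [0.1658 0.1684]
   ear 85 23 [-38.7213  86.4134  69.5938] arch [-0.9434 84.8881 79.989 ]
   ear 0 18 [-40.3972   2.2568  77.3009] arch [-1.056   0.0834 83.3003]
   ear -85 0  arch 
   rim [-71.0239  57.5736  63.55  ] 102
wrist [(1338, array([ 40.5,   4.3, -10.5])), (2162, array([ 80.6,   4.7, -11. ])), (1411, array([118. ,   4.7, -16. ])), None, None]
   xmax [0.1253 0.1259]
[0.3376 0.3416 0.1494] [-3.1366  0.5916  0.4932] 0.01970238401543867
```

Request:
move_arm:
  steps: [0,0,0,0,0,0,0,0,0,0,0,0,0,0,0,0,0,0,0,0,0]

```text
time: 18.05
tool_pos: [0.3401, 0.337, 0.1486]
ee_rot: [-3.141, 0.595, 0.483]
wrist_force: [0.4, -0.3, -2.5]
width: 0.0194
finger_force: 30.0
```

```bash
python3 chk.py A1|grep -A1 -E "wrist|^\["
```

```text
wrist [(1336, array([ 40.5,   0.1, -11.5])), (2163, array([ 80.7,   0.1, -12.3])), (1380, array([117.8,   0.5, -17.2])), None, None]
   xmax [0.1249 0.1255]
[0.3401 0.337  0.1486] [-3.1413  0.595   0.4833] 0.019426813990093262
```

```bash
sed -i "s/^T=.*/T=np.array([.1448,.0,-.020]); SL=10/" pry2.py; python3 pry2.py|grep -v -E "cap2|cap3"
```

```text
18.15 [0.34   0.3372 0.1486] [-3.1412  0.5952  0.4838] 0.019777121600863565
cap1 A(45) [0.3404 0.3367 0.1474] B [0.3755 0.3552 0.1263]
28 [-0.     -0.     -0.0021] rot [-0.  0.  0.]
20 [-0.0063 -0.0033 -0.0162] rot [ 0.0651 -0.1235 -0.    ]
12 [-0.0108 -0.0057 -0.0312] rot [ 0.1301 -0.2471 -0.    ]
5 [-0.0132 -0.007  -0.0448] rot [ 0.187  -0.3552 -0.    ]
0 [-0.014  -0.0074 -0.0546] rot [ 0.2277 -0.4324 -0.    ]
-6 [-0.014  -0.0074 -0.0665] rot [ 0.2765 -0.5251 -0.    ]
tilt30 [-0.309   0.5868  0.    ]
```

Request:
move_arm:
  steps: [-0.032,0.06,0,0,0,0,0,-0.032,0.06,0,0,0,-0.001,0,-0.032,0.06,0,0.009,0.0045,-0.006,0,-0.032,0.06,0,0.018,0.009,-0.012,0,-0.032,0.06,0,0.027,0.0135,-0.017,0,-0.032,0.06,0,0.0355,0.018,-0.0223,0,-0.032,0.06,0,0.0355,0.018,-0.0223,0]

```text
time: 18.85
tool_pos: [0.3766, 0.3565, 0.1251]
ee_rot: [-3.141, 0.661, 0.484]
wrist_force: [2.4, 2.5, -1.5]
width: 0.0196
finger_force: 30.0
```

```bash
python3 chk.py B1; python3 -c "
import cv2
a=cv2.imread('pics/B1scene.png')[240:360,220:400]; cv2.imwrite('pics/B1c.png',cv2.resize(a,(795,530),interpolation=cv2.INTER_CUBIC))"
```

```text
scene [(60, array([38.6, -7.4, -9. ])), None, (6, array([122.6, -17.6,  10.8])), (18, array([136. ,  -7.4,  22.1])), (76, array([151.6,  -6.3,   7.7]))]
   xmax [0.1657 0.1666]
   ear 85 5 [-35.5844  82.5411  69.3227] arch [-0.5752 85.5738 79.892 ]
   ear 0 0  arch [ 9.8039  5.4992 82.386 ]
   ear -85 0  arch 
   rim [-70.103  111.8081  62.7368] 8
wrist [(1349, array([ 40.5,   0.2, -12.3])), (2211, array([ 80.9,   0.3, -13.7])), (2900, array([117.1,   0.3, -11.8])), (211, array([132.3, -10.1,   8.8])), None]
   xmax [0.132  0.1342]
[0.3766 0.3565 0.1251] [-3.1414  0.6609  0.4843] 0.019630558221081833
```

View pics/B1c.png

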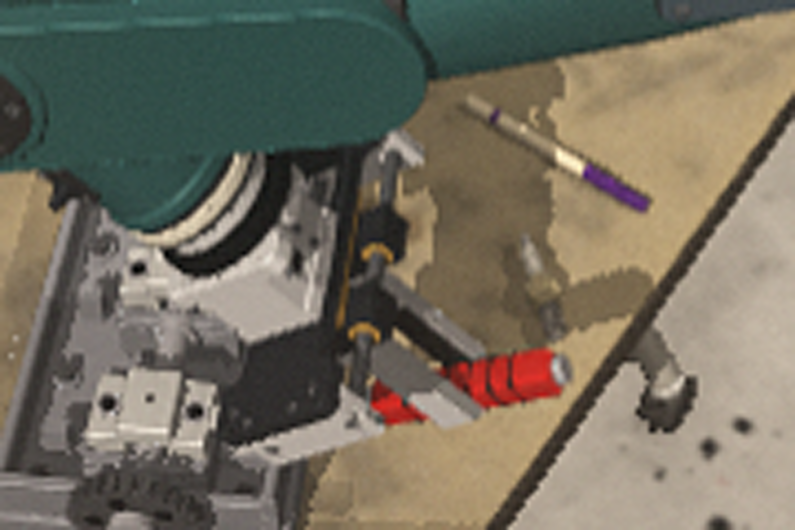

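The tip is near cap1's ear, crop (235,450). Prying.

Request:
move_arm:
  steps: [0.033,-0.062,0,-0.0035,-0.0018,-0.009,0,0.065,-0.123,0,-0.0063,-0.0033,-0.0163,0,0.098,-0.185,0,-0.009,-0.0047,-0.0237,0,0.13,-0.247,0,-0.011,-0.0057,-0.0313,0,0.187,-0.355,0,-0.0133,-0.007,-0.045,0,0.228,-0.432,0,-0.014,-0.0074,-0.055,0,0.245,-0.465,0,-0.014,-0.0074,-0.06,0,0.245,-0.465,0,-0.014,-0.0074,-0.06,0]

```text
time: 19.75
tool_pos: [0.359, 0.3473, 0.0669]
ee_rot: [-3.141, 0.139, 0.486]
wrist_force: [-4.4, -1.5, 1.0]
width: 0.02
finger_force: 30.0
```

```bash
python3 chk.py P1
```

```text
scene [None, (95, array([ 80.3,  -3.3, -13.9])), (119, array([115.3,  -3.6, -13.5])), (97, array([136.1,  -2.8,  22.1])), (118, array([151.5,  -7.4,  12.9]))]
   xmax [0.1612 0.168 ]
   ear 85 19 [-41.239   86.2715  78.1971] arch [-1.4585 85.2004 83.9648]
   ear 0 22 [-40.2413   1.7013  76.3556] arch [-0.8115  0.1339 82.8696]
   ear -85 16 [-41.1994 -83.572   75.6681] arch [ -0.8253 -82.2285  82.6357]
   rim [-70.9655  17.0477  63.8117] 160
wrist [(1340, array([ 40.4,   0.3, -12.7])), (2220, array([ 81. ,   0.8, -14.7])), (2665, array([116. ,   0.4, -19.2])), (720, array([135.9, -11.2,  27.1])), None]
   xmax [0.1393 0.1415]
[0.359  0.3473 0.0669] [-3.1415  0.1392  0.4856] 0.020032074513789622
```

All three ears are now at 76-78 mm, against 70 seated, so every cap is loose. I'll back out, level the bar, and work out the bar slot from the earlier pictures.

Request:
move_arm:
  steps: [-0.06,0.11,0,0.003,0.0017,0.014,0,-0.12,0.22,0,0.007,0.004,0.028,0,-0.175,0.33,0,0.011,0.006,0.0425,0,-0.245,0.465,0,0.014,0.0074,0.061,0,-0.245,0.465,0,0.014,0.0074,0.061,0,-0.245,0.465,0,0,0,0.069,0,-0.245,0.465,0,-0.021,-0.011,0.082,0,-0.19,0.35,0,-0.03,-0.04,0.09,0,-0.12,0.23,0,-0.03,-0.08,0.1,0,-0.06,0.12,0,-0.03,-0.12,0.11,0,0,0,0,-0.02,-0.16,0.11,0,0.03,-0.06,0,0,-0.2,0.11,0]

```text
time: 21.05
tool_pos: [0.3594, 0.1471, 0.1776]
ee_rot: [3.138, 0.061, 0.487]
wrist_force: [1.0, 0.9, -2.6]
width: 0.0196
finger_force: 30.0
```

Run:
```python
import numpy as np,cv2
np.set_printoptions(precision=1,suppress=True)
c0=np.array([.4847,-.2554]);yaw=np.radians(7.79);c,s=np.cos(yaw),np.sin(yaw);Rt=np.array([[c,s],[-s,c]])
for f in ('tray1','bar1'):
    im=cv2.imread('pics/'+f+'.png');h=cv2.cvtColor(im,cv2.COLOR_BGR2HSV);P=np.load(f+'P.npy')
    yel=(h[...,0]>15)&(h[...,0]<35)&(h[...,1]>150)&(h[...,2]>80)
    q=(P[...,:2]-c0)@Rt.T*1000
    k=yel&(q[...,0]<-45)&(q[...,0]>-98)&(abs(q[...,1])<120)&(P[...,2]<.06)
    p=q[k];print(f,len(p),'y',p[:,1].min(),p[:,1].max(),'z',np.median(P[k][:,2]))
    print([(y,np.round(np.percentile(p[abs(p[:,1]-y)<5][:,0],[4,96]),1).tolist()) for y in range(-110,115,10) if (abs(p[:,1]-y)<5).sum()>4])
    b=(h[...,0]>100)&(h[...,0]<125)&(h[...,1]>150)&(P[...,2]>.0445)&(P[...,2]<.055)&(abs(q[...,1])<135)
    bb=q[b];print('blue x',np.percentile(bb[:,0],[1,99]),'y',np.percentile(bb[:,1],[1,99]))
```

```text
tray1 2132 y -107.53428645730062 106.8995892043737 z 0.03263017103921914
[(-110, [-65.2, -62.3]), (-100, [-63.1, -57.3]), (-90, [-77.6, -62.3]), (-80, [-82.3, -62.3]), (-70, [-82.6, -62.5]), (-60, [-80.0, -62.5]), (-50, [-80.2, -62.4]), (-40, [-80.0, -62.5]), (-30, [-80.4, -58.6]), (-20, [-82.2, -58.0]), (-10, [-82.3, -58.0]), (0, [-82.2, -57.7]), (10, [-79.7, -60.5]), (20, [-79.6, -60.5]), (30, [-79.6, -64.3]), (40, [-79.6, -64.1]), (50, [-79.7, -64.1]), (60, [-79.8, -64.2]), (70, [-79.8, -64.1]), (80, [-79.5, -64.0]), (90, [-79.3, -64.1]), (100, [-79.8, -64.4]), (110, [-79.2, -74.7])]
blue x [-96.9  97.1] y [-120.7  120.8]
bar1 1999 y -108.87697805950988 106.36917550031112 z 0.03257225881005932
[(-110, [-82.2, -63.3]), (-100, [-83.1, -63.1]), (-90, [-82.9, -63.0]), (-80, [-82.3, -62.7]), (-70, [-81.6, -62.3]), (-60, [-80.4, -62.9]), (-50, [-80.5, -63.0]), (-40, [-80.2, -58.1]), (-30, [-81.6, -58.6]), (-20, [-82.2, -59.5]), (-10, [-82.8, -57.9]), (0, [-82.3, -64.5]), (10, [-79.8, -64.6]), (20, [-80.3, -64.8]), (30, [-79.7, -64.1]), (40, [-79.8, -64.4]), (50, [-80.1, -64.9]), (60, [-79.9, -60.3]), (70, [-80.0, -60.1]), (80, [-80.3, -64.6]), (90, [-79.7, -60.1]), (100, [-79.6, -60.0]), (110, [-71.1, -63.5])]
blue x [-97.2  97. ] y [-116.9  122.9]
```

```bash
python3 - <<'E'
import numpy as np,cv2
np.set_printoptions(precision=1,suppress=True)
c0=np.array([.4847,-.2554]);yaw=np.radians(7.79);c,s=np.cos(yaw),np.sin(yaw);Rt=np.array([[c,s],[-s,c]])
for f in ('tray1','bar1'):
    im=cv2.imread('pics/'+f+'.png');h=cv2.cvtColor(im,cv2.COLOR_BGR2HSV);P=np.load(f+'P.npy')
    yel=(h[...,0]>15)&(h[...,0]<35)&(h[...,1]>150)&(h[...,2]>80)
    q=(P[...,:2]-c0)@Rt.T*1000
    k=yel&(q[...,0]<-45)&(q[...,0]>-98)&(abs(q[...,1])<120)&(P[...,2]<.06)
    p=q[k]
    print(f,[(y,round(p[abs(p[:,1]-y)<1][:,0].min(),1)) for y in range(-4,16,1)])
    # end widths
    for y in (-109,-108,-107,-106,103,104,105,106,107): print(y,(abs(p[:,1]-y)<.6).sum(),end=' ')
    print()
E
python3 held.py h3 | head -6
```

```text
tray1 [(-4, np.float64(-82.3)), (-3, np.float64(-82.3)), (-2, np.float64(-82.3)), (-1, np.float64(-81.8)), (0, np.float64(-82.6)), (1, np.float64(-82.9)), (2, np.float64(-82.9)), (3, np.float64(-82.5)), (4, np.float64(-82.5)), (5, np.float64(-82.3)), (6, np.float64(-82.3)), (7, np.float64(-79.6)), (8, np.float64(-79.6)), (9, np.float64(-79.7)), (10, np.float64(-79.8)), (11, np.float64(-80.0)), (12, np.float64(-80.0)), (13, np.float64(-79.7)), (14, np.float64(-79.4)), (15, np.float64(-79.4))]
-109 0 -108 2 -107 3 -106 3 103 6 104 6 105 6 106 3 107 1 
bar1 [(-4, np.float64(-82.5)), (-3, np.float64(-82.6)), (-2, np.float64(-82.6)), (-1, np.float64(-82.3)), (0, np.float64(-82.3)), (1, np.float64(-82.3)), (2, np.float64(-82.3)), (3, np.float64(-82.1)), (4, np.float64(-82.1)), (5, np.float64(-78.0)), (6, np.float64(-79.8)), (7, np.float64(-80.4)), (8, np.float64(-80.4)), (9, np.float64(-78.5)), (10, np.float64(-80.0)), (11, np.float64(-80.0)), (12, np.float64(-79.7)), (13, np.float64(-79.7)), (14, np.float64(-80.2)), (15, np.float64(-80.4))]
-109 1 -108 9 -107 15 -106 14 103 0 104 0 105 0 
[... 499 characters left out ...]
                                     ~~~~~~~~~~~~~^^^^^^^^^^^^^^^^^^^^^^^^^^^^^^^^^^^
    return _quantile_unchecked(
        a, q, axis, out, overwrite_input, method, keepdims, weights)
    return _ureduce(a,
                    func=_quantile_ureduce_func,
    ...<5 lines>...
                    overwrite_input=overwrite_input,
                    method=method)
    r = func(a, **kwargs)
    result = _quantile(arr,
                       quantiles=q,
    ...<2 lines>...
                       out=out,
                       weights=wgt)
    slices_having_nans = np.isnan(arr[-1, ...])
                                  ~~~^^^^^^^^^
IndexError: index -1 is out of bounds for axis 0 with size 0
```

Run:
```python
import numpy as np,cv2
P=np.load('bar1P.npy');im=cv2.imread('pics/bar1.png');h=cv2.cvtColor(im,cv2.COLOR_BGR2HSV)
u=np.array([.9815,.1915]);n=np.array([-.1915,.9815]);tip=np.array([.5541,.067])
a=(P[...,:2]-tip)@u*1e3; b=(P[...,:2]-tip)@n*1e3; z=P[...,2]*1e3
red=((h[...,0]<6)|(h[...,0]>174))&(h[...,1]>150)&(h[...,2]>70)
for x in list(range(-214,-190,2))+list(range(-104,-84,2))+list(range(-48,-36,2))+list(range(-8,10,2)):
    k=(abs(a-x)<1)&(abs(b)<14)&(z>4)&(z<30); kk=k&red
    print(x,k.sum(),'w',np.round(np.ptp(b[k]),1) if k.sum() else 0,'z',np.round(np.median(z[k]),1) if k.sum() else 0,'red',round(kk.sum()/max(1,k.sum()),2))
```

```text
-214 0 w 0 z 0 red 0.0
-212 0 w 0 z 0 red 0.0
-210 0 w 0 z 0 red 0.0
-208 0 w 0 z 0 red 0.0
-206 0 w 0 z 0 red 0.0
-204 11 w 13.4 z 16.9 red 0.0
-202 15 w 13.4 z 16.6 red 0.0
-200 13 w 11.9 z 17.2 red 0.0
-198 9 w 15.7 z 19.6 red 1.0
-196 17 w 18.4 z 20.1 red 1.0
-194 19 w 18.3 z 20.0 red 1.0
-192 23 w 18.3 z 20.6 red 1.0
-104 30 w 19.7 z 20.2 red 0.87
-102 23 w 19.7 z 20.6 red 0.83
-100 32 w 20.0 z 20.1 red 0.94
-98 23 w 17.3 z 19.3 red 0.7
-96 28 w 19.8 z 19.9 red 0.0
-94 37 w 19.9 z 16.9 red 0.0
-92 17 w 9.9 z 14.7 red 0.0
-90 18 w 9.9 z 14.2 red 0.0
-88 9 w 9.9 z 14.8 red 0.0
-86 18 w 9.9 z 14.7 red 0.0
-48 20 w 10.8 z 14.5 red 0.0
-46 10 w 10.8 z 14.7 red 0.0
-44 20 w 10.8 z 14.7 red 0.0
-42 25 w 14.5 z 14.0 red 0.0
-40 26 w 14.4 z 14.5 red 0.0
-38 13 w 14.3 z 14.3 red 0.0
-8 22 w 15.4 z 12.7 red 0.0
-6 20 w 15.3 z 12.4 red 0.0
-4 28 w 15.3 z 12.5 red 0.0
-2 28 w 15.2 z 12.6 red 0.0
0 12 w 12.9 z 11.4 red 0.0
2 0 w 0 z 0 red 0.0
4 0 w 0 z 0 red 0.0
6 0 w 0 z 0 red 0.0
8 0 w 0 z 0 red 0.0
```

Request:
move_arm:
  steps: [0,0,-0.06,0.01,-0.03,0,0,0,0,-0.12,0.02,-0.06,0,0,0,0,-0.18,0.035,-0.09,-0.02,0,0,0,-0.24,0.05,-0.107,-0.04,0,0,0,-0.295,0.05,-0.107,-0.05,0,0,0,-0.295,0.05,-0.107,-0.05,0,0,0,-0.295,0.05,-0.107,-0.05,0,0,0,-0.295,0.05,-0.107,-0.05,0]

```text
time: 22.0
tool_pos: [0.4114, 0.0422, 0.127]
ee_rot: [3.14, 0.069, 0.192]
wrist_force: [0.4, 0.5, -2.2]
width: 0.0198
finger_force: 30.0
```

```bash
python3 held.py h4 2>&1| head -5
```

```text
0.97 9767 w 0.019786169412390132 f 29.999310672283173 t 22.0 [0.4114 0.0422 0.127 ] [3.1403 0.0692 0.1923]
n 6437 y=0.0004+0.0005x z=-0.0059-0.1595x xmax [0.1222 0.123  0.1241]
0.05 y [-0.0053  0.0003  0.0062] ztop -0.016881495802130206
0.11 y [-0.0069  0.0003  0.0077] ztop -0.02517871657923271
bar_tip []
```

Request:
move_arm:
  steps: [-0.017,0.09,0,0,0,-0.03,0,-0.034,0.177,0,0,0,-0.07,0,-0.034,0.177,0,0,0,-0.095,0,-0.034,0.177,0,0,0,-0.106,0,-0.034,0.177,0,0,0,-0.107,0,-0.034,0.177,0,0,0,-0.107,0.5,-0.034,0.177,0,0,0,-0.107,0.6,-0.034,0.177,0,0,0,-0.107,0.6,-0.034,0.177,0,0,0,-0.107,0.6,-0.034,0.177,0,0.01,0.002,-0.06,0.7,-0.015,0.08,0,0.01,0.002,-0.03,0.9,0.013,-0.067,0,0,0,0.02,1]

```text
time: 23.35
tool_pos: [0.4124, 0.0414, 0.1451]
ee_rot: [3.141, 0.001, 0.19]
wrist_force: [0.3, -1.1, 1.1]
width: 0.0724
finger_force: 0.0
```

Request:
move_arm:
  steps: [0,0,0,0,0,0,1,0,0,0,0,0,0,1]

```text
time: 23.55
tool_pos: [0.4119, 0.0411, 0.1497]
ee_rot: [3.138, -0.008, 0.189]
wrist_force: [0.6, 0.0, -1.1]
width: 0.0878
finger_force: 0.0
```

```bash
cat > bar3.py <<'E'
from h import *
np.set_printoptions(precision=4,suppress=True)
o=get_obs(); print(o['tool_pos'],o['ee_rot'],o['time'])
im,d=snapshot('wrist'); save('bar3',im); P=cloud('wrist',d)
h=cv2.cvtColor(im,cv2.COLOR_RGB2HSV)
x=silhouettes('wrist','pry_bar')[0]
red=x['pixels']&((h[...,0]<6)|(h[...,0]>174))&(h[...,1]>150)
p=x['pixels']&(P[...,2]>.004)&(P[...,2]<.03)
q=P[p][:,:2]; c=q.mean(0); w=np.linalg.svd(q-c,full_matrices=False)[2][0]; w*=np.sign(w[0])
s=(q-c)@w; r=(P[red&p][:,:2]-c)@w
print('yaw',np.arctan2(w[1],w[0]),'tip',c+w*s.max(),'rear',c+w*s.min(),'len',np.ptp(s),'red',s.max()-r.min(),s.max()-r.max(),'ztop red',np.median(P[red&p][:,2]))
t=c+w*s.max(); print('grip',t-w*.148, 'grip by red', c+w*(np.percentile(r,99.5)-.052))
E
python3 bar3.py
```

```text
[0.4119 0.0411 0.1497] [ 3.138  -0.0076  0.1893] 23.55
yaw 0.19170048713364893 tip [0.553  0.0691] rear [0.3524 0.0301] len 0.20439519048859012 red 0.19830602614657825 0.09738190288092499 ztop red 0.017377455883055892
grip [0.4077 0.0409] grip by red [0.4063 0.0406]
```

Request:
move_arm:
  steps: [0,0,0,0.0185,0.0042,-0.04,1,0,0,0,0.0185,0.0042,-0.08,0.8,0,0,0,0.0185,0.0042,-0.11,0.6,0,0,0,0.0185,0.0042,-0.121,0.4,0,0,0,0.0185,0.0042,-0.121,0.2,0,0,0,0.0185,0.0042,-0.121,0,0,0,0,0.0185,0.0042,-0.121,0,0,0,0,0.0185,0.0042,-0.121,0,0,0,0,0.0185,0.0042,-0.121,0,0,0,0,0.0185,0.0042,-0.121,0,0,0,0,0.0185,0.0042,-0.121,0]

```text
time: 24.75
tool_pos: [0.43, 0.0454, 0.0247]
ee_rot: [3.14, 0.001, 0.19]
wrist_force: [-0.2, 0.0, 1.2]
width: 0.0194
finger_force: 30.0
```

Request:
move_arm:
  steps: [0,0,0,0,0,0,0,0,0,0,0,0,0,0,0,0,0,0,0,0,0,0,0,0,0,0,0.03,0,0,0,0,0,0,0.07,0,0,0,0,-0.01,0,0.11,0,0,0,0,-0.02,0,0.12,0,0,0,0,-0.02,0,0.12,0]

```text
time: 25.55
tool_pos: [0.4094, 0.0457, 0.1447]
ee_rot: [3.14, 0.0, 0.19]
wrist_force: [-0.2, -0.5, -3.3]
width: 0.0199
finger_force: 30.0
```

```bash
python3 chk.py h5 | grep -E "wrist|\["|tail -3
```

```text
wrist [(815, array([37.7, -0.2, 13.3])), (1834, array([82.5, -0.1, 13.9])), (943, array([117.9,  -0.1,  15.8])), None, None]
   xmax [0.1251 0.1259]
[0.4094 0.0457 0.1447] [3.1403 0.0004 0.1898] 0.019925945545089533
```

Request:
move_arm:
  steps: [0,0,0.14,-0.02,-0.02,0,0,0,0,0.28,-0.03,-0.05,0,0,0,0,0.42,-0.03,-0.08,0,0,0,0,0.56,-0.03,-0.11,0,0,0,0,0.7,-0.02,-0.14,0,0,0,0,0.84,-0.01,-0.17,0,0,0,0,0.98,0,-0.2,0,0,0,0,1.12,0.005,-0.23,0,0,0,0,1.26,0.01,-0.26,0,0,0,0,1.4,0.01,-0.29,0,0,0,0,1.517,0.01,-0.32,-0.02,0,0,0,1.517,0.01,-0.336,-0.03,0]

```text
time: 26.85
tool_pos: [0.4178, -0.2911, 0.1094]
ee_rot: [-3.138, -0.003, 1.704]
wrist_force: [0.1, -0.5, -3.3]
width: 0.0194
finger_force: 30.0
```

Request:
move_arm:
  steps: [0,0,0,0,0,0,0,0,0,0,0,0,0,0,0,0,0,0,0,0,0,0,0,0,0,0,0,0]

```text
time: 27.25
tool_pos: [0.4202, -0.2896, 0.115]
ee_rot: [3.139, 0.003, 1.708]
wrist_force: [0.0, -0.2, -3.4]
width: 0.0196
finger_force: 30.0
```

```bash
cat > slot.py <<'E'
from h import *
import sys
np.set_printoptions(precision=1,suppress=True)
c0=np.array([.4847,-.2554]);yaw=np.radians(7.79);c,s=np.cos(yaw),np.sin(yaw);Rt=np.array([[c,s],[-s,c]])
o=get_obs(); im,d=snapshot('wrist'); P=cloud('wrist',d); save(sys.argv[1],im)
h=cv2.cvtColor(im,cv2.COLOR_RGB2HSV); q=np.concatenate([(P[...,:2]-c0)@Rt.T*1e3,P[...,2:]*1e3],-1)
print('tcp tray',(o['tool_pos'][:2]-c0)@Rt.T*1e3,o['tool_pos'][2]*1e3,o['ee_rot'],'w',o['width'],o['finger_force'],o['wrist_force'])
g=h[...,1]<60
near=(abs(q[...,0]+70)<25)
zt=float(sys.argv[2]) if len(sys.argv)>2 else 60
b=near&(q[...,2]>zt)&(q[...,2]<o['tool_pos'][2]*1e3)&(q[...,1]>0)
for y in range(10,110,10):
    k=b&(abs(q[...,1]-y)<3)
    if k.sum()>5: print('bar y',y,'x',np.percentile(q[k][:,0],[4,96]),'mid',np.percentile(q[k][:,0],[4,96]).mean(),'z',np.median(q[k][:,2]))
yel=(h[...,0]>15)&(h[...,0]<35)&(h[...,1]>150)&(h[...,2]>80)&(q[...,2]<40)
print('bar ymax',np.percentile(q[b][:,1],99.5) if b.sum() else None)
for y in range(40,112,8):
    k=yel&near&(abs(q[...,1]-y)<3); print('slot',y,k.sum(),np.percentile(q[k][:,0],[3,97]) if k.sum()>4 else '')
k=yel&near;print('slot ymax',q[k][:,1].max() if k.sum() else None)
B=(h[...,0]>100)&(h[...,0]<125)&(h[...,1]>150)&(q[...,2]>44.5)&(q[...,2]<51)
print('blue x',np.percentile(q[B][:,0],[1,99]),'y',np.percentile(q[B][:,1],[1,99]))
E
python3 slot.py s1
```

```text
tcp tray [-68.5 -25.1] 114.95423097155151 [3.1 0.  1.7] w 0.01957600122063423 29.99862492084503 [ 0.  -0.2 -3.4]
bar y 10 x [-74.6 -60.4] mid -67.4918687992963 z 104.68709890392111
bar y 20 x [-73.1 -62. ] mid -67.5487559663652 z 104.67243325726456
bar y 30 x [-73.1 -62. ] mid -67.55834331878975 z 104.66575331290545
bar y 40 x [-73.  -62.1] mid -67.57006177814853 z 104.6948530498002
bar y 50 x [-73.5 -62.2] mid -67.858354080342 z 104.57357820431665
bar y 60 x [-74.6 -60.5] mid -67.56018299354393 z 104.24396326667059
bar y 70 x [-75.1 -60.6] mid -67.86568877583203 z 104.03740459769128
bar y 80 x [-75.  -60.2] mid -67.60208016522382 z 102.53386754202712
bar y 90 x [-74.9 -60.2] mid -67.58456242045585 z 102.51646935208703
bar y 100 x [-74.8 -60.4] mid -67.59705282674841 z 102.28355904128856
bar ymax 100.28412207792859
slot 40 30 [-79.  -76.6]
slot 48 35 [-79.7 -76.5]
slot 56 37 [-79.7 -76.4]
slot 64 16 [-79.6 -78.3]
slot 72 14 [-79.5 -78.7]
slot 80 8 [-79.4 -79.3]
slot 88 8 [-79.3 -79.2]
slot 96 9 [-79.3 -79.2]
slot 104 9 [-79.2 -79. ]
slot ymax 106.20705013347406
blue x [-97.3  97.3] y [-98.6 121.8]
```

Request:
move_arm:
  steps: [0,0,0,-0.0023,0.0007,0,0,0,0,0,-0.0023,0.0007,-0.015,0,0,0,0,-0.0023,0.0007,-0.03,0,0,0,0,-0.0023,0.0007,-0.04,0,0,0,0,-0.0023,0.0007,-0.044,0,0,0,0,-0.0023,0.0007,-0.044,0,0,0,0,-0.0023,0.0007,-0.044,0]

```text
time: 28.0
tool_pos: [0.4178, -0.2901, 0.0709]
ee_rot: [3.14, 0.003, 1.707]
wrist_force: [-0.1, 0.1, -2.5]
width: 0.0196
finger_force: 30.0
```

```bash
python3 slot.py s2 51
```

```text
tcp tray [-71.  -25.3] 70.87392288258951 [3.1 0.  1.7] w 0.019567503271754196 29.998588263988495 [-0.1  0.1 -2.5]
bar y 10 x [-75.6 -63.3] mid -69.4467605519082 z 60.70401304700844
bar y 20 x [-75.5 -64.3] mid -69.8810874747945 z 60.64007332720403
bar y 30 x [-75.4 -64.4] mid -69.88725183306418 z 60.64035101356268
bar y 40 x [-75.4 -64.5] mid -69.91034042554377 z 60.51680857457609
bar y 50 x [-75.8 -64.5] mid -70.18395475593431 z 60.656808813387784
bar y 60 x [-76.9 -62.9] mid -69.8806576885718 z 60.3357235209403
bar y 70 x [-77.4 -62.9] mid -70.16964610207393 z 60.07832151987918
bar y 80 x [-77.3 -62.5] mid -69.91296619972432 z 58.603932461927634
bar y 90 x [-77.2 -62.5] mid -69.853382169747 z 58.499399071779564
bar y 100 x [-77.1 -62.6] mid -69.85623723234413 z 58.21320371827368
bar ymax 100.02039452293101
slot 40 63 [-79.4 -61.3]
slot 48 81 [-79.3 -59.7]
slot 56 84 [-79.3 -59.8]
slot 64 37 [-79.8 -59.8]
slot 72 26 [-79.7 -59.9]
slot 80 29 [-79.6 -60. ]
slot 88 32 [-79.5 -59.5]
slot 96 32 [-79.5 -59.5]
slot 104 31 [-79.4 -59.6]
slot ymax 106.73046156208461
blue x [-97.2  97.6] y [-119.9  117.4]
```

Request:
move_arm:
  steps: [0,0,0,0,-0.0015,0,0,0,0,0,0,-0.0015,-0.004,0,0,0,0,0,-0.0015,-0.008,0,0,0,0,0,-0.0015,-0.01,0,0,0,0,0,-0.0015,-0.01,0]

```text
time: 28.55
tool_pos: [0.4177, -0.2912, 0.0599]
ee_rot: [3.14, 0.002, 1.707]
wrist_force: [1.3, -0.5, -2.7]
width: 0.0197
finger_force: 30.0
```

Request:
move_arm:
  steps: [0,0,0,0,0,-0.002,0,0,0,0,0,0,-0.004,0,0,0,0,0,0,-0.005,0,0,0,0,0,0,-0.005,0]

```text
time: 28.95
tool_pos: [0.418, -0.2918, 0.0568]
ee_rot: [3.139, 0.004, 1.707]
wrist_force: [-0.1, 0.7, 6.1]
width: 0.0193
finger_force: 30.0
```

```bash
python3 slot.py s3 45
```

```text
tcp tray [-71. -27.] 56.76609697370928 [3.1 0.  1.7] w 0.01926168019630218 30.004159212112427 [-0.1  0.7  6.1]
bar y 10 x [-94.5 -64.9] mid -79.71679473348152 z 46.650058467519486
bar y 20 x [-94.6 -65. ] mid -79.81525979771452 z 46.564241342830314
bar y 30 x [-94.4 -65.1] mid -79.73939313364187 z 46.62591721313939
bar y 40 x [-94.3 -64.8] mid -79.51332998368451 z 46.572922585693476
bar y 50 x [-94.3 -64.7] mid -79.50332856643658 z 46.590625491942816
bar y 60 x [-94.4 -64.7] mid -79.56616454000331 z 46.535852860713824
bar y 70 x [-94.3 -64.2] mid -79.24431486203588 z 46.285688475802445
bar y 80 x [-94.8 -63.2] mid -79.02271251364925 z 45.65256188880587
bar y 90 x [-94.6 -63.3] mid -78.96089604524977 z 45.71872183431075
bar y 100 x [-94.9 -65.4] mid -80.11904198427376 z 47.11605496477203
bar ymax 105.25922327406302
slot 40 117 [-79.5 -59.8]
slot 48 110 [-79.4 -59.9]
slot 56 97 [-79.3 -60. ]
slot 64 63 [-79.8 -60.1]
slot 72 54 [-79.7 -60.2]
slot 80 53 [-79.6 -59.7]
slot 88 56 [-79.5 -59.8]
slot 96 56 [-79.4 -59.9]
slot 104 325 [-78.9 -60.1]
slot ymax 106.83179529527943
blue x [-97.3  97.6] y [-120.1  110.2]
```

Request:
move_arm:
  steps: [0,0,0,0,0,-0.0015,0,0,0,0,0,0,-0.003,0,0,0,0,0,0,-0.003,0,0,0,0,0,0,-0.003,0]

```text
time: 29.4
tool_pos: [0.418, -0.2918, 0.0567]
ee_rot: [3.139, 0.005, 1.707]
wrist_force: [-5.1, 5.3, 19.6]
width: 0.0199
finger_force: 30.0
```

```bash
cat > barz.py <<'E'
from h import *
np.set_printoptions(precision=1,suppress=True)
c0=np.array([.4847,-.2554]);yaw=np.radians(7.79);c,s=np.cos(yaw),np.sin(yaw);Rt=np.array([[c,s],[-s,c]])
o=get_obs();print(o['tool_pos'],o['wrist_force'])
for cam in ('wrist','top'):
    im,d=snapshot(cam);P=cloud(cam,d);q=np.concatenate([(P[...,:2]-c0)@Rt.T*1e3,P[...,2:]*1e3],-1)
    f=(abs(q[...,1]-0)<100)&(q[...,0]<-45)&(q[...,0]>-54);print(cam,'foam z',np.median(q[f][:,2]),end=' ')
    for y in range(-100,105,10):
        k=(abs(q[...,0]+70)<4)&(abs(q[...,1]-y)<4)
        if k.sum()>2: print(y,round(float(np.median(q[k][:,2])),1),end='; ')
    print()
E
python3 barz.py
```

```text
[ 0.4 -0.3  0.1] [-5.1  5.3 19.6]
wrist foam z 155.81632303638253 -100 51.3; -90 52.7; -70 52.3; -60 52.7; -50 52.6; -40 52.5; -30 52.6; -20 52.6; -10 167.1; 0 158.1; 10 46.6; 20 46.6; 30 46.6; 40 46.5; 50 222.2; 60 46.5; 70 46.1; 80 44.5; 90 44.6; 100 43.4; 
top foam z 397.7087851305216 -70 413.9; -60 422.3; -50 427.7; -40 430.8; -30 431.6; -20 431.5; -10 429.9; 0 426.3; 10 418.6; 20 48.2; 30 45.2; 40 445.4; 50 427.4; 60 410.0; 70 44.4; 80 44.4; 90 42.6; 100 32.1;
```

Request:
move_arm:
  steps: [0,0,0,0,0,0.003,0,0,0,0,0,0,0.003,0.235,0,0,0,0,0,0.003,0.235,0,0,0,0,0,0.003,0.235,0,0,0,0,0,0.006,0.235,0,0,0,0,0,0.012,0.25,0,0,0,0,0,0.04,0.4,0,0,0,0,0,0.09,0.8,0,0,0,0,0,0.13,1,0,0,0,0,0,0.13,1,0,0,0,0,0,0.13,1]

```text
time: 30.6
tool_pos: [0.4177, -0.2917, 0.1831]
ee_rot: [3.139, 0.004, 1.707]
wrist_force: [-1.0, -0.5, -1.1]
width: 0.0599
finger_force: 0.0
```

```bash
python3 barz.py; python3 slot.py s4 44.2 | grep -E "bar|tcp"
```

```text
[ 0.4 -0.3  0.2] [-1.  -0.5 -1.1]
wrist foam z 281.4630567994687 -100 48.1; -90 50.9; -80 50.7; -70 50.8; -60 50.7; -50 50.9; -40 50.8; -30 50.9; -20 50.7; -10 292.3; 0 283.1; 10 44.8; 20 45.1; 30 45.2; 40 45.0; 50 347.0; 60 45.1; 70 44.7; 80 43.0; 90 43.3; 100 42.3; 
top foam z 530.0050949727579 -70 531.9; -60 544.9; -50 551.4; -40 554.7; -30 556.4; -20 556.9; -10 555.0; 0 549.7; 10 544.1; 20 538.1; 30 46.7; 40 557.7; 50 540.2; 60 517.7; 70 46.5; 80 44.6; 90 43.7; 100 35.0; 
tcp tray [-72.3 -25.7] 180.2744362058348 [-3.1 -0.   1.7] w 0.0681413322187853 0.0 [ 0.4  0.3 -0.5]
bar y 10 x [-94.9 -65.2] mid -80.01989570759163 z 46.26743232113914
bar y 20 x [-94.7 -65.2] mid -79.96195791293036 z 46.23222402749713
bar y 30 x [-94.5 -65.3] mid -79.87190904789925 z 46.24600783350352
bar y 40 x [-94.2 -65.3] mid -79.75548695647446 z 46.23045353694208
bar y 50 x [-94.1 -65.3] mid -79.73516246937784 z 46.03913471808485
bar y 60 x [-94.8 -63.5] mid -79.15217770960373 z 46.08189220896497
bar y 70 x [-94.6 -64.4] mid -79.52961023466995 z 46.01240232406795
bar y 80 x [-94.5 -63.6] mid -79.0412207688787 z 44.74324039335586
bar y 90 x [-94.3 -63.6] mid -78.97810418615822 z 44.89197660543076
bar y 100 x [-94.9 -62.9] mid -78.89695681040078 z 45.49197969600893
bar ymax 122.37151865485993
```

The bar is home: level, with the handle top at ~52 mm and the fit centred. Next are the caps, going first to hover over cap3.

Request:
move_arm:
  steps: [0,0,-0.11,-0.02,0.03,0.01,1,0,0,-0.22,-0.03,0.07,0.02,1,0,0,-0.33,-0.03,0.11,0.02,1,0,0,-0.44,-0.03,0.15,0.02,1,0,0,-0.55,-0.03,0.195,0.02,1,0,0,-0.66,-0.03,0.24,0.02,1,0,0,-0.77,-0.03,0.285,0.02,1,0,0,-0.88,-0.02,0.33,0.02,1,0,0,-0.99,-0.01,0.375,0.02,1,0,0,-1.1,0.01,0.42,0.02,1,0,0,-1.222,0.03,0.46,0.02,1,0,0,-1.222,0.05,0.5,0.02,1]

```text
time: 31.95
tool_pos: [0.4668, 0.2106, 0.2]
ee_rot: [3.141, 0.006, 0.484]
wrist_force: [-0.4, -0.4, 0.3]
width: 0.094
finger_force: 0.0
```

Request:
move_arm:
  steps: [0,0,0,0.035,0.02,0,1,0,0,0,0.07,0.04,0,1,0,0,0,0.1,0.06,-0.01,1,0,0,0,0.125,0.07,-0.02,1,0,0,0,0.125,0.07,-0.025,1,0,0,0,0.125,0.07,-0.025,1,0,0,0,0.125,0.07,-0.025,1,0,0,0,0.125,0.07,-0.025,1]

```text
time: 32.75
tool_pos: [0.5918, 0.2783, 0.1783]
ee_rot: [3.14, 0.001, 0.484]
wrist_force: [0.7, 0.1, 0.0]
width: 0.0944
finger_force: 0.0
```

```bash
cat > cap.py <<'E'
from h import *
import sys
from pry import O,ex,ey
np.set_printoptions(precision=1,suppress=True)
Y={'cap1':85,'cap2':0,'cap3':-85}
o=get_obs(); im,d=snapshot('wrist'); P=cloud('wrist',d); save(sys.argv[1],im)
T=o['tool_pos']; print(T*1e3,np.round(o['ee_rot'],3),o['time'],'TCP in carrier',(T-O)@ex*1e3,(T-O)@ey*1e3)
q=np.stack([(P-O)@ex,(P-O)@ey,P[...,2]],-1)*1e3
r=(abs(q[...,0]+69)<7)&(abs(q[...,1])<115)&(q[...,2]>61.5)&(q[...,2]<67)
if r.sum()>20: print('rim x',np.polyfit(q[r][:,1],q[r][:,0],1),q[r][:,2].max())
for n in sys.argv[2:]:
    y=Y[n]; near=(abs(q[...,1]-y)<25)&(abs(q[...,0])<60)
    t=near&(q[...,2]>78.5)&(q[...,2]<92)&(abs(q[...,0]-2)<19)
    a=np.percentile(q[t],[2,98],axis=0); f=np.polyfit(q[t][:,0],q[t][:,2],1)
    print(n,t.sum(),'arch x',a[:,0],a[:,0].mean(),'y',a[:,1],a[:,1].mean(),'z(0)',f[1],'slope',np.degrees(np.arctan(f[0])))
    e=near&(q[...,0]<-34)&(q[...,0]>-50)&(q[...,2]>66)&(q[...,2]<86)&(abs(q[...,1]-y)<9)
    if e.sum()>5: print('   ear',np.percentile(q[e],[3,50,97],axis=0))
    # yaw of arch sides
    tq=q[t]; b=[]
    for x in range(-10,14,4):
        k=abs(tq[:,0]-x)<2
        if k.sum()>10: b.append((x,np.percentile(tq[k][:,1],[3,97]).mean()))
    b=np.array(b); print('   yaw dev deg',np.degrees(np.polyfit(b[:,0],b[:,1],1)[0]) if len(b)>2 else '')
E
python3 cap.py c3 cap3 cap2 cap1
```

```text
[591.8 278.3 178.3] [3.1 0.  0.5] 32.75 TCP in carrier -10.841596590334023 -83.75416657807337
rim x [ -0.  -67.5] 66.86958664302017
cap3 891 arch x [-10.9  17.6] 3.35865799293696 y [-96.5 -73.3] -84.91589532776507 z(0) 84.1203376194451 slope -6.135734605297709
   ear [[-42.3 -91.5  76.3]
 [-38.1 -84.9  78. ]
 [-34.2 -78.3  79.1]]
   yaw dev deg -0.36868217971956013
cap2 1122 arch x [-11.1  16.9] 2.874210764462399 y [-15.   13.9] -0.5487062617772702 z(0) 84.10815996118482 slope -5.991373353828219
   ear [[-36.5   0.   76.4]
 [-34.7   4.6  77.9]
 [-34.3   7.   79.2]]
   yaw dev deg 0.8141310700956244
cap1 1320 arch x [-8.9 18.8] 4.986845191903151 y [ 66.6 101.8] 84.1948592490835 z(0) 84.01981326389163 slope -5.3007021371413
   ear [[-42.1  77.8  74.6]
 [-37.7  83.6  77.8]
 [-34.1  91.4  79.2]]
   yaw dev deg 0.597427174072754
```

Request:
move_arm:
  steps: [-0.05,0.094,0,0.013,0.0055,-0.03,0.6,-0.05,0.094,0,0.013,0.0055,-0.065,0.6,-0.05,0.094,0,0.013,0.0055,-0.085,0.6,-0.05,0.094,0,0.013,0.0055,-0.094,0.6,-0.05,0.094,0,0.013,0.0055,-0.094,0.4,-0.05,0.094,0,0.013,0.0055,-0.094,0,-0.05,0.094,0,0.013,0.0055,-0.094,0,-0.05,0.094,0,0.013,0.0055,-0.094,0,-0.05,0.094,0,0.013,0.0055,-0.094,0,-0.05,0.094,0,0.013,0.0055,-0.094,0]

```text
time: 33.8
tool_pos: [0.6058, 0.2846, 0.0846]
ee_rot: [3.14, 0.107, 0.485]
wrist_force: [-0.5, 0.8, 3.3]
width: 0.0241
finger_force: 30.0
```

Run:
```python
from h import *
from pry import O,ex,ey
o=get_obs();T=o['tool_pos'];print((T-O)@ex,(T-O)@ey,T,o['ee_rot'],o['width'],o['finger_force'],o['wrist_force'])
```

```text
0.0044742233568929035 -0.08471320664468501 [0.6058 0.2846 0.0846] [3.1402 0.1068 0.4848] 0.02408768310914955 29.981515109539032 [-0.5319  0.7595  3.321 ]
```

Request:
move_arm:
  steps: [0,0,0,0,0,0.02,0,0,0,0,0,0,0.06,0,0,0,0,0,0,0.1,0,0.025,-0.047,0,-0.02,-0.01,0.115,0,0.05,-0.094,0,-0.06,-0.03,0.115,0,0.05,-0.094,0,-0.1,-0.05,0.115,0,0.05,-0.094,0,-0.145,-0.07,0.115,0,0.05,-0.094,0,-0.185,-0.09,0.115,0,0.05,-0.094,0,-0.185,-0.09,0.115,0]

```text
time: 34.7
tool_pos: [0.4149, 0.1921, 0.1967]
ee_rot: [3.141, 0.008, 0.484]
wrist_force: [1.1, 0.4, -1.1]
width: 0.0237
finger_force: 30.0
```

Request:
move_arm:
  steps: [0,0,-0.03,-0.015,-0.045,0,0,0,0,-0.06,-0.02,-0.09,0,0,0,0,-0.1,-0.02,-0.135,0,0,0,0,-0.14,-0.02,-0.18,0,0,0,0,-0.18,-0.02,-0.225,0,0,0,0,-0.22,-0.02,-0.27,0,0,0,0,-0.26,-0.01,-0.32,0,0,0,0,-0.3,0.01,-0.365,0,0,0,0,-0.349,0.03,-0.405,0,0,0,0,-0.349,0.06,-0.445,0,0,0,0,-0.349,0.09,-0.48,-0.02,0,0,0,-0.349,0.105,-0.51,-0.04,0]

```text
time: 35.9
tool_pos: [0.528, -0.3186, 0.1574]
ee_rot: [3.139, 0.001, 0.135]
wrist_force: [-0.1, 0.9, -1.3]
width: 0.0234
finger_force: 30.0
```

Request:
move_arm:
  steps: [0,0,0,0,0,0,0,0,0,0,0,0,0,0,0,0,0,0,0,0,0]

```text
time: 36.2
tool_pos: [0.5257, -0.3153, 0.1591]
ee_rot: [3.14, 0.002, 0.136]
wrist_force: [0.1, -0.8, -2.0]
width: 0.0237
finger_force: 30.0
```

```bash
cat > hc.py <<'E'
from h import *
import sys
np.set_printoptions(precision=1,suppress=True)
c0=np.array([.4847,-.2554]);yaw=np.radians(7.79);c,s=np.cos(yaw),np.sin(yaw);Rt=np.array([[c,s],[-s,c]])
C={'cap1':(34.8,72.8,19),'cap2':(34.8,.7,15.5),'cap3':(34.8,-71.2,12)}
o=get_obs(); im,d=snapshot('wrist'); P=cloud('wrist',d); save(sys.argv[1],im); n=sys.argv[2]; cx,cy,hw=C[n]
h=cv2.cvtColor(im,cv2.COLOR_RGB2HSV); q=np.concatenate([(P[...,:2]-c0)@Rt.T*1e3,P[...,2:]*1e3],-1)
T=o['tool_pos']; t=(T[:2]-c0)@Rt.T*1e3; zT=T[2]*1e3
print('tcp tray',t,'z',zT,'rot',np.round(o['ee_rot'],3),'w',o['width'],o['finger_force'],o['wrist_force'],o['time'],'goal dx,dy',np.array([cx,cy])-t)
# held cap: relative to TCP
r=q-np.array([t[0],t[1],zT])
m=(abs(r[...,0])<55)&(abs(r[...,1])<hw+4)&(h[...,1]<60)&(h[...,2]>110)
f=m&(r[...,2]>-16)&(r[...,2]<-6)&(r[...,0]>17)&(r[...,0]<50)
if f.sum()>10: print('far foot: x',np.percentile(r[f][:,0],[2,98]),'y',np.percentile(r[f][:,1],[3,97]),np.percentile(r[f][:,1],[3,97]).mean(),'z',np.median(r[f][:,2]),'slope',np.degrees(np.arctan(np.polyfit(r[f][:,0],r[f][:,2],1)[0])),f.sum())
a=m&(r[...,2]>-6)&(r[...,2]<4)&(abs(r[...,0])<20)
if a.sum()>10: print('arch: x',np.percentile(r[a][:,0],[2,98]),'y',np.percentile(r[a][:,1],[3,97]),'z',np.median(r[a][:,2]),a.sum())
B=(h[...,0]>100)&(h[...,0]<125)&(h[...,1]>150)&(q[...,2]>44.5)&(q[...,2]<51)
print('blue x',np.percentile(q[B][:,0],[1,99]),'y',np.percentile(q[B][:,1],[1,99]))
yel=(h[...,0]>15)&(h[...,0]<35)&(h[...,1]>150)&(h[...,2]>80)&(q[...,2]<45)
for k,(x,y,w) in C.items():
    e=yel&(abs(q[...,1]-y)<w+8)&(q[...,0]<75)&(q[...,0]>-20)
    if e.sum()>20: print(k,'yellow x',np.percentile(q[e][:,0],[1,99]),'y',np.percentile(q[e][:,1],[2,98]),np.percentile(q[e][:,1],[2,98]).mean(),e.sum())
E
python3 hc.py hc3 cap3
```

```text
tcp tray [ 32.5 -64.9] z 159.06572269536906 rot [3.1 0.  0.1] w 0.023703534003908084 29.97233748435974 [ 0.1 -0.8 -2. ] 36.2 goal dx,dy [ 2.3 -6.3]
far foot: x [17.3 31.5] y [-11.2  11.2] -0.03671807799885496 z -10.088675373912082 slope -6.106005340638553 806
arch: x [-13.5  14.3] y [-11.3  11.1] z -0.6925775624611106 1715
blue x [-71.2  98. ] y [-120.3  121.6]
cap1 yellow x [-11.4  67.3] y [57.9 92.6] 75.2249747799076 2402
cap2 yellow x [-12.3  69. ] y [-14.   17.1] 1.5083436911460373 2208
cap3 yellow x [41.7 69. ] y [-84.7 -57.9] -71.3011737822879 690
```

Request:
move_arm:
  steps: [0,0,0,0.003,-0.006,-0.01,0,0,0,0,0.003,-0.006,-0.04,0,0,0,0,0.003,-0.006,-0.065,0,0,0,0,0.003,-0.006,-0.079,0,0,0,0,0.003,-0.006,-0.079,0,0,0,0,0.003,-0.006,-0.079,0,0,0,0,0.003,-0.006,-0.079,0]

```text
time: 36.95
tool_pos: [0.5295, -0.3225, 0.0814]
ee_rot: [3.138, -0.0, 0.136]
wrist_force: [-0.2, -0.8, -0.6]
width: 0.0237
finger_force: 30.0
```

```bash
python3 hc.py hc3b cap3
```

```text
tcp tray [ 35.3 -72.5] z 81.36341561051763 rot [ 3.1 -0.   0.1] w 0.023702657618506835 29.972154200077057 [-0.2 -0.8 -0.6] 36.95 goal dx,dy [-0.5  1.3]
far foot: x [17.3 31.3] y [-11.2  10.9] -0.12054713840515152 z -10.79628252778899 slope -5.671677936947447 790
arch: x [-13.7  14.1] y [-11.4  10.9] z -1.3857900350727022 1693
blue x [-95.1  98. ] y [-120.3  121.5]
cap1 yellow x [-10.7  66.1] y [60.3 93. ] 76.67837916819053 3530
cap2 yellow x [-4.8 68.7] y [-16.4  17.1] 0.312751067697544 3430
cap3 yellow x [53.3 68.9] y [-84.5 -57.7] -71.10958372948888 250
```

Request:
move_arm:
  steps: [0,0,0,-0.0005,0.0012,0,0,0,0,0,-0.0005,0.0012,-0.005,0,0,0,0,-0.0005,0.0012,-0.01,0,0,0,0,-0.0005,0.0012,-0.014,0,0,0,0,-0.0005,0.0012,-0.014,0]

```text
time: 37.5
tool_pos: [0.528, -0.3213, 0.0648]
ee_rot: [3.139, 0.002, 0.135]
wrist_force: [1.0, -2.4, -2.1]
width: 0.0236
finger_force: 30.0
```

Request:
move_arm:
  steps: [0,0,0,0,0,-0.003,0,0,0,0,0,0,-0.006,0,0,0,0,0,0,-0.009,0,0,0,0,0,0,-0.009,0]

```text
time: 37.9
tool_pos: [0.5287, -0.3211, 0.0596]
ee_rot: [3.138, 0.0, 0.136]
wrist_force: [-2.6, 1.8, 10.6]
width: 0.0233
finger_force: 30.0
```

```bash
python3 hc.py hc3c cap3
```

```text
tcp tray [ 34.7 -71. ] z 59.64186198170142 rot [3.1 0.  0.1] w 0.02334790153909351 29.996033906936646 [-2.6  1.8 10.6] 37.9 goal dx,dy [ 0.1 -0.2]
far foot: x [17.4 31.3] y [-11.2  10.6] -0.3001582314008244 z -10.91682248064102 slope -5.453714921771614 758
arch: x [-13.7  14.2] y [-11.3  10.9] z -1.264275044568329 1690
blue x [16.3 98.1] y [-120.3  121.5]
cap1 yellow x [-10.5  69. ] y [61.1 93.1] 77.08449248575802 4001
cap2 yellow x [ 5.  68.8] y [-16.5  17. ] 0.23061961702506473 3620
cap3 yellow x [-14.   68.9] y [-85.3 -57.3] -71.29998483192745 100
```

Request:
move_arm:
  steps: [0,0,0,0,0,-0.0015,0,0,0,0,0,0,-0.003,0,0,0,0,0,0,-0.003,0]

```text
time: 38.25
tool_pos: [0.5288, -0.321, 0.0596]
ee_rot: [3.138, -0.0, 0.136]
wrist_force: [-6.5, 5.1, 21.0]
width: 0.0238
finger_force: 30.0
```

```bash
python3 hc.py hc3d cap3|head -3
```

```text
tcp tray [ 34.8 -71. ] z 59.58625375349043 rot [ 3.1 -0.   0.1] w 0.0238085826230829 30.019432604312897 [-6.5  5.1 21. ] 38.25 goal dx,dy [ 0.  -0.2]
far foot: x [17.2 31.3] y [-11.1  10.8] -0.17082721254338384 z -10.841114579312542 slope -6.094499807713322 776
arch: x [-13.4  14.1] y [-11.4  10.9] z -1.2190866847263848 1687
```

Request:
move_arm:
  steps: [0,0,0,0,0,0.003,0,0,0,0,0,0,0.003,0.4,0,0,0,0,0,0.003,0.4,0,0,0,0,0,0.003,0.4,0,0,0,0,0,0.02,0.4,0,0,0,0,0,0.06,0.6,0,0,0,0,0,0.1,1,0,0,0,0,0,0.13,1,0,0,0,0,0,0.13,1,0,0,0,0,0,0.13,1]

```text
time: 39.3
tool_pos: [0.5279, -0.3203, 0.1825]
ee_rot: [3.141, 0.003, 0.136]
wrist_force: [-0.2, -0.2, -0.1]
width: 0.074
finger_force: 0.0
```

```bash
cat > home.py <<'E'
from h import *
import sys
np.set_printoptions(precision=1,suppress=True)
c0=np.array([.4847,-.2554]);yaw=np.radians(7.79);c,s=np.cos(yaw),np.sin(yaw);Rt=np.array([[c,s],[-s,c]])
C={'cap1':(34.8,72.8,19),'cap2':(34.8,.7,15.5),'cap3':(34.8,-71.2,12)}
o=get_obs(); im,d=snapshot('wrist'); P=cloud('wrist',d); save(sys.argv[1],im)
print(o['tool_pos'],o['time'])
q=np.concatenate([(P[...,:2]-c0)@Rt.T*1e3,P[...,2:]*1e3],-1)
f=(abs(q[...,0]-30)<30)&(abs(abs(q[...,1])-36)<5); print('foam',np.median(q[f][:,2]),'wall',end=' ')
B=(q[...,0]>92)&(q[...,0]<98)&(abs(q[...,1])<110);print(np.percentile(q[B][:,2],90))
for n in sys.argv[2:]:
    x,y,w=C[n]; r=q-np.array([x,y,0])
    print(n,{k:np.round(np.median(r[(r[...,0]>a)&(r[...,0]<b)&(abs(r[...,1])<v)][:,2]),1) for k,a,b,v in (('ear',-44,-35,5),('near',-31,-17,9),('arch-',-13,-5,9),('arch+',5,13,9),('far',17,31,9))})
E
python3 home.py ho3 cap3; python3 barz.py | sed -n 2p
```

```text
[ 0.5 -0.3  0.2] 39.3
foam 269.46961892342745 wall 46.63395165286377
cap3 {'ear': np.float64(47.2), 'near': np.float64(47.8), 'arch-': np.float64(57.2), 'arch+': np.float64(56.8), 'far': np.float64(290.4)}
wrist foam z 41.92213363787096 -100 49.9; -90 52.0; -80 52.0; -70 52.0; -60 52.1; -50 52.0; -40 52.0; -30 51.9; -20 52.0; -10 52.0; 0 51.8; 10 45.9; 70 45.0; 80 43.8; 90 33.1;
```

Cap3 is home and level (arch 57, feet 48), and the bar still sits level. Cap2 next.

Request:
move_arm:
  steps: [0,0,0,-0.04,0.02,0.01,1,0,0,0,-0.08,0.05,0.02,1,0,0,0.05,-0.11,0.09,0.02,1,0,0,0.1,-0.12,0.135,0.02,1,0,0,0.15,-0.12,0.185,0.02,1,0,0,0.2,-0.12,0.23,0.02,1,0,0,0.25,-0.12,0.28,0.02,1,0,0,0.3,-0.12,0.33,0.02,1,0,0,0.349,-0.12,0.375,0.02,1,0,0,0.349,-0.12,0.42,0.02,1,0,0,0.349,-0.11,0.465,0.01,1,0,0,0.349,-0.1,0.51,0,1]

```text
time: 40.65
tool_pos: [0.4271, 0.1913, 0.1816]
ee_rot: [3.141, 0.004, 0.485]
wrist_force: [0.7, -0.0, 0.1]
width: 0.094
finger_force: 0.0
```

Request:
move_arm:
  steps: [0,0,0,0.025,0.04,0,1,0,0,0,0.055,0.08,0,1,0,0,0,0.085,0.12,0,1,0,0,0,0.12,0.155,0,1,0,0,0,0.125,0.165,0,1,0,0,0,0.125,0.165,0,1,0,0,0,0.125,0.165,0,1,0,0,0,0.125,0.165,0,1]

```text
time: 41.45
tool_pos: [0.5522, 0.3532, 0.1839]
ee_rot: [3.14, 0.002, 0.484]
wrist_force: [-0.3, 0.0, 0.4]
width: 0.0941
finger_force: 0.0
```

```bash
python3 cap.py c2 cap2 cap1
```

```text
[552.2 353.2 183.9] [3.1 0.  0.5] 41.45 TCP in carrier -11.075430305302877 0.937622880662453
rim x [  0.  -67.2] 66.74321183372317
cap2 1101 arch x [-12.1  16.9] 2.3895154449257046 y [-14.7  15.1] 0.16914370903422515 z(0) 84.2715075155082 slope -5.840758369816228
   ear [[-44.1  -7.   76.7]
 [-38.7  -0.2  78.3]
 [-34.4   6.5  79.8]]
   yaw dev deg -0.3352567503434883
cap1 1348 arch x [-9.8 18.8] 4.492009124527697 y [ 66.7 102.5] 84.59505454118184 z(0) 84.30486412968163 slope -6.084246060695097
   ear [[-37.6  78.8  73.4]
 [-35.5  87.2  77.8]
 [-34.1  92.1  79.4]]
   yaw dev deg 1.1315168785506289
```

Request:
move_arm:
  steps: [-0.05,0.094,0,0.0125,0.006,-0.035,0.65,-0.05,0.094,0,0.0125,0.006,-0.07,0.65,-0.05,0.094,0,0.0125,0.006,-0.09,0.65,-0.05,0.094,0,0.0125,0.006,-0.0995,0.65,-0.05,0.094,0,0.0125,0.006,-0.0995,0.5,-0.05,0.094,0,0.0125,0.006,-0.0995,0,-0.05,0.094,0,0.0125,0.006,-0.0995,0,-0.05,0.094,0,0.0125,0.006,-0.0995,0,-0.05,0.094,0,0.0125,0.006,-0.0995,0,-0.05,0.094,0,0.0125,0.006,-0.0995,0]

```text
time: 42.5
tool_pos: [0.5661, 0.3607, 0.0857]
ee_rot: [3.14, 0.106, 0.485]
wrist_force: [-0.7, -0.6, 5.3]
width: 0.0308
finger_force: 30.0
```

Request:
move_arm:
  steps: [0,0,0,0,0,0.02,0,0,0,0,0,0,0.06,0,0,0,0,0,0,0.1,0,0.025,-0.047,0,-0.02,-0.015,0.113,0,0.05,-0.094,0,-0.06,-0.04,0.113,0,0.05,-0.094,0,-0.1,-0.07,0.113,0,0.05,-0.094,0,-0.135,-0.105,0.113,0,0.05,-0.094,0,-0.15,-0.15,0.113,0,0.05,-0.094,0,-0.155,-0.19,0.113,0]

```text
time: 43.4
tool_pos: [0.408, 0.1692, 0.1961]
ee_rot: [3.141, 0.003, 0.487]
wrist_force: [0.6, 0.6, -0.9]
width: 0.0307
finger_force: 30.0
```

Request:
move_arm:
  steps: [0,0,-0.03,-0.01,-0.045,0,0,0,0,-0.07,-0.01,-0.09,0,0,0,0,-0.11,-0.01,-0.135,0,0,0,0,-0.15,-0.01,-0.18,0,0,0,0,-0.19,-0.01,-0.225,0,0,0,0,-0.23,-0.005,-0.27,0,0,0,0,-0.27,0.01,-0.315,0,0,0,0,-0.31,0.04,-0.355,0,0,0,0,-0.349,0.075,-0.39,-0.02,0,0,0,-0.349,0.1,-0.42,-0.04,0,0,0,-0.349,0.107,-0.421,-0.04,0,0,0,-0.349,0.107,-0.421,-0.04,0]

```text
time: 44.6
tool_pos: [0.5172, -0.2504, 0.1542]
ee_rot: [-3.139, 0.006, 0.135]
wrist_force: [0.1, 0.5, -1.1]
width: 0.0306
finger_force: 30.0
```

Request:
move_arm:
  steps: [0,0,0,0,0,0,0,0,0,0,0,0,0,0,0,0,0,0,0,0,0]

```text
time: 44.9
tool_pos: [0.5174, -0.2498, 0.1584]
ee_rot: [3.139, 0.0, 0.137]
wrist_force: [-0.1, 0.1, -1.6]
width: 0.0304
finger_force: 30.0
```

```bash
python3 hc.py hc2 cap2
```

```text
tcp tray [33.1  1.1] z 158.4319797364069 rot [3.1 0.  0.1] w 0.030443306326965198 29.98662382364273 [-0.1  0.1 -1.6] 44.9 goal dx,dy [ 1.7 -0.4]
far foot: x [17.2 30.1] y [-14.7  14.1] -0.31294921956978605 z -12.542862525782894 slope -4.007232296317448 930
arch: x [-14.3  12.8] y [-14.8  14.2] z -2.8306976213416135 2159
blue x [-37.6  97.6] y [-120.4  121.8]
cap1 yellow x [-12.3  66.9] y [55.  92.3] 73.67868386509733 2666
cap2 yellow x [41.4 66.7] y [-16.   16.8] 0.40852966787901224 874
cap3 yellow x [-13.2  68.8] y [-83.8 -57.6] -70.73435135483923 50
```

Request:
move_arm:
  steps: [0,0,0,0.0028,0,-0.01,0,0,0,0,0.0028,0,-0.04,0,0,0,0,0.0028,0,-0.065,0,0,0,0,0.0028,0,-0.0765,0,0,0,0,0.0028,0,-0.0765,0,0,0,0,0.0028,0,-0.0765,0,0,0,0,0.0028,0,-0.0765,0]

```text
time: 45.65
tool_pos: [0.5213, -0.2512, 0.0821]
ee_rot: [3.138, -0.0, 0.136]
wrist_force: [-0.8, -0.3, -1.1]
width: 0.0308
finger_force: 30.0
```

```bash
python3 hc.py hc2b cap2
```

```text
tcp tray [36.9 -0.8] z 82.08311842767557 rot [ 3.1 -0.   0.1] w 0.030815793121098927 29.986605048179626 [-0.8 -0.3 -1.1] 45.65 goal dx,dy [-2.1  1.5]
far foot: x [17.3 30. ] y [-14.6  14.2] -0.2238489213824817 z -12.280750667540673 slope -5.525979059823747 935
arch: x [-14.4  12.7] y [-14.8  14.3] z -2.6394158630393036 2172
blue x [-13.8  97.8] y [-120.4  121.6]
cap1 yellow x [-3.4 66. ] y [55.5 92.2] 73.84291677958254 4123
cap2 yellow x [56.9 65.9] y [-15.7  17.8] 1.0557146726547604 253
cap3 yellow x [23.3 65.8] y [-81.8 -57.3] -69.56391240146266 76
```

Request:
move_arm:
  steps: [0,0,0,-0.0012,0.0014,0,0,0,0,0,-0.0012,0.0014,-0.005,0,0,0,0,-0.0012,0.0014,-0.01,0,0,0,0,-0.0012,0.0014,-0.014,0,0,0,0,-0.0012,0.0014,-0.014,0]

```text
time: 46.2
tool_pos: [0.519, -0.2496, 0.0658]
ee_rot: [3.14, 0.003, 0.135]
wrist_force: [0.0, -1.8, -2.8]
width: 0.0306
finger_force: 30.0
```

```bash
python3 hc.py hc2c cap2
```

```text
tcp tray [34.8  1.1] z 65.79984380613554 rot [3.1 0.  0.1] w 0.03059641430462623 29.985557198524475 [ 0.  -1.8 -2.8] 46.2 goal dx,dy [ 0.  -0.4]
far foot: x [17.2 30.1] y [-14.7  14.2] -0.24424096597390932 z -12.314918781014178 slope -4.773931393622183 941
arch: x [-14.3  12.9] y [-14.8  14.4] z -2.5974736734102564 2174
blue x [-11.2  98. ] y [-120.3  121.6]
cap1 yellow x [ 1.7 65.7] y [55.6 92.4] 74.04208911859345 4476
cap2 yellow x [55.7 69. ] y [-16.9  17.7] 0.39611981029746346 186
cap3 yellow x [23.1 68.6] y [-78.3 -57.3] -67.76716717710883 87
```

Request:
move_arm:
  steps: [0,0,0,0.0008,0,-0.003,0,0,0,0,0.0008,0,-0.006,0,0,0,0,0.0008,0,-0.009,0,0,0,0,0.0008,0,-0.01,0,0,0,0,0.0008,0,-0.01,0]

```text
time: 46.75
tool_pos: [0.5201, -0.2496, 0.0609]
ee_rot: [3.139, 0.001, 0.136]
wrist_force: [-7.7, 1.9, 18.0]
width: 0.0304
finger_force: 30.0
```

```bash
python3 hc.py hc2d cap2|head -3
```

```text
tcp tray [35.9  0.9] z 60.88847769853882 rot [3.1 0.  0.1] w 0.030435682914536067 30.00459998846054 [-7.7  1.9 18. ] 46.75 goal dx,dy [-1.1 -0.2]
far foot: x [17.3 30.1] y [-14.3  14.2] -0.04553700307739916 z -12.163755009516734 slope -5.130285496152103 935
arch: x [-15.   12.8] y [-14.8  14.4] z -2.504947502922448 2219
```

Seated at 18 N (arch 58.4). I'll release and check.

Request:
move_arm:
  steps: [0,0,0,0,0,0.004,0,0,0,0,0,0,0.004,0.42,0,0,0,0,0,0.004,0.42,0,0,0,0,0,0.004,0.42,0,0,0,0,0,0.02,0.42,0,0,0,0,0,0.06,0.6,0,0,0,0,0,0.1,1,0,0,0,0,0,0.13,1,0,0,0,0,0,0.13,1,0,0,0,0,0,0.13,1]

```text
time: 47.8
tool_pos: [0.5201, -0.2492, 0.1862]
ee_rot: [3.14, 0.002, 0.136]
wrist_force: [-0.7, -0.4, -0.8]
width: 0.0759
finger_force: 0.0
```

```bash
python3 home.py ho2 cap3 cap2; python3 barz.py | sed -n 2p
```

```text
[ 0.5 -0.2  0.2] 47.8
foam 270.2988736947395 wall 46.45603497762814
cap3 {'ear': np.float64(46.9), 'near': np.float64(47.4), 'arch-': np.float64(57.2), 'arch+': np.float64(282.1), 'far': np.float64(286.1)}
cap2 {'ear': np.float64(47.2), 'near': np.float64(47.8), 'arch-': np.float64(57.3), 'arch+': np.float64(56.7), 'far': np.float64(294.2)}
wrist foam z 41.78309298432181 -80 51.7; -70 52.0; -60 51.9; -50 51.8; -40 51.9; -30 51.9; -20 51.6; -10 51.8; 0 51.3; 10 45.3; 20 45.4; 30 45.4; 40 45.4; 50 45.4; 60 45.6; 70 45.5; 80 43.7; 90 43.5;
```

Cap2 is home, level with cap3. Cap1 next.

Request:
move_arm:
  steps: [0,0,0,-0.04,0.02,0.01,1,0,0,0,-0.08,0.05,0.02,1,0,0,0.05,-0.11,0.09,0.02,1,0,0,0.1,-0.12,0.135,0.02,1,0,0,0.15,-0.12,0.185,0.02,1,0,0,0.2,-0.12,0.23,0.02,1,0,0,0.25,-0.12,0.28,0.02,1,0,0,0.3,-0.12,0.33,0.02,1,0,0,0.349,-0.12,0.375,0.02,1,0,0,0.349,-0.12,0.42,0.02,1,0,0,0.349,-0.11,0.465,0.01,1,0,0,0.349,-0.1,0.51,0,1]

```text
time: 49.15
tool_pos: [0.419, 0.2626, 0.1846]
ee_rot: [3.14, 0.004, 0.485]
wrist_force: [1.1, -0.3, -0.1]
width: 0.094
finger_force: 0.0
```

Request:
move_arm:
  steps: [0,0,0,0.02,0.045,0,1,0,0,0,0.04,0.09,0,1,0,0,0,0.06,0.13,0,1,0,0,0,0.08,0.165,0,1,0,0,0,0.094,0.168,0,1,0,0,0,0.094,0.168,0,1,0,0,0,0.094,0.168,0,1,0,0,0,0.094,0.168,0,1]

```text
time: 49.95
tool_pos: [0.5131, 0.428, 0.1858]
ee_rot: [3.14, 0.004, 0.484]
wrist_force: [-0.1, 0.5, 0.7]
width: 0.0942
finger_force: 0.0
```

```bash
python3 cap.py c1 cap1
```

```text
[513.1 428.  185.8] [3.1 0.  0.5] 49.95 TCP in carrier -10.789196472755142 85.34318225272312
rim x [  0.  -67.5] 66.99231948171041
cap1 1354 arch x [-10.8  18.5] 3.853283586224399 y [ 67.6 103.3] 85.46306560325462 z(0) 84.35814992348698 slope -5.39349238915768
   ear [[-41.4  79.4  76.8]
 [-37.8  85.2  78.4]
 [-34.4  91.9  79.6]]
   yaw dev deg 1.2084666635240848
```

Run:
```python
import numpy as np
from pry import O,ex,ey
P=np.load('car1P.npy');q=np.stack([(P-O)@ex,(P-O)@ey,P[...,2]],-1)*1e3;q=q[:225]
for y in range(100,175,4):
    k=(abs(q[...,1]-y)<2)&(abs(q[...,0])<60); z=q[k]
    a=(abs(z[:,0])<30)
    print(y,'zmax all',np.percentile(z[:,2],99).round(1),'|x|<12',np.percentile(z[abs(z[:,0])<12][:,2],[50,98]).round(1))
```

```text
100 zmax all 82.4 |x|<12 [81.2 82.6]
104 zmax all 81.3 |x|<12 [80.4 81.5]Traceback (most recent call last):
  File "<stdin>", line 7, in <module>
    return _quantile_unchecked(
        a, q, axis, out, overwrite_input, method, keepdims, weights)
    return _ureduce(a,
                    func=_quantile_ureduce_func,
    ...<5 lines>...
                    overwrite_input=overwrite_input,
                    method=method)
    r = func(a, **kwargs)
    result = _quantile(arr,
                       quantiles=q,
    ...<2 lines>...
                       out=out,
                       weights=wgt)
    slices_having_nans = np.isnan(arr[-1, ...])
                                  ~~~^^^^^^^^^
IndexError: index -1 is out of bounds for axis 0 with size 0
```

Run:
```python
import numpy as np
from pry import O,ex,ey
P=np.load('car1P.npy');q=np.stack([(P-O)@ex,(P-O)@ey,P[...,2]],-1)*1e3;q=q[:225]
for y in range(100,175,4):
    z=q[(abs(q[...,1]-y)<2)&(abs(q[...,0])<60)]; a=z[abs(z[:,0])<14]
    print(y,len(z),z[:,2].max().round(1) if len(z) else '',len(a),a[:,2].max().round(1) if len(a) else '')
```

```text
100 317 82.7 106 82.7
104 175 81.7 26 81.7
108 194 60.9 0 
112 285 61.6 67 60.8
116 379 66.5 130 66.5
120 665 66.7 91 66.7
124 323 68.1 88 68.1
128 56 66.4 51 66.4
132 937 88.0 352 88.0
136 237 87.4 100 87.4
140 179 88.2 71 88.2
144 35 2.9 0 
148 100 3.3 0 
152 105 3.6 0 
156 96 4.4 0 
160 98 4.4 0 
164 100 12.9 0 
168 114 15.6 0 
172 109 14.9 0
```

Request:
move_arm:
  steps: [-0.05,0.094,0,0.013,0.007,-0.02,0.53,-0.05,0.094,0,0.013,0.007,-0.04,0.53,-0.05,0.094,0,0.013,0.007,-0.04,0.53,-0.05,0.094,0,0.013,0.007,-0.04,0.53,-0.05,0.094,0,0.013,0.007,-0.04,0.53,-0.05,0.094,0,0.013,0.007,-0.04,0.53,-0.05,0.094,0,0.013,0.007,-0.04,0.53,-0.05,0.094,0,0.013,0.007,-0.05,0.53]

```text
time: 50.8
tool_pos: [0.5277, 0.4365, 0.1393]
ee_rot: [3.141, 0.103, 0.485]
wrist_force: [-0.2, 0.4, -0.1]
width: 0.0495
finger_force: 0.0
```

Request:
move_arm:
  steps: [0,0,0,0,0,-0.02,0.53,0,0,0,0,0,-0.04,0.53,0,0,0,0,0,-0.0515,0.53,0,0,0,0,0,-0.0515,0.4,0,0,0,0,0,-0.0515,0,0,0,0,0,0,-0.0515,0,0,0,0,0,0,-0.0515,0]

```text
time: 51.5
tool_pos: [0.5273, 0.4361, 0.0857]
ee_rot: [3.14, 0.107, 0.485]
wrist_force: [-0.7, -0.1, -1.7]
width: 0.0375
finger_force: 30.0
```

Request:
move_arm:
  steps: [0,0,0,0,0,0.02,0,0,0,0,0,0,0.06,0,0,0,0,0,0,0.1,0,0.025,-0.047,0,-0.02,-0.015,0.113,0,0.05,-0.094,0,-0.05,-0.05,0.113,0,0.05,-0.094,0,-0.07,-0.09,0.113,0,0.05,-0.094,0,-0.09,-0.135,0.113,0,0.05,-0.094,0,-0.11,-0.18,0.113,0,0.05,-0.094,0,-0.116,-0.225,0.113,0,0.05,-0.094,0,-0.118,-0.265,0.113,0]

```text
time: 52.5
tool_pos: [0.4077, 0.1692, 0.1987]
ee_rot: [3.14, 0.0, 0.485]
wrist_force: [1.1, 0.3, -0.9]
width: 0.0382
finger_force: 30.0
```

Request:
move_arm:
  steps: [0,0,-0.03,-0.005,-0.04,0,0,0,0,-0.07,-0.005,-0.08,0,0,0,0,-0.11,-0.005,-0.12,0,0,0,0,-0.15,-0.005,-0.16,0,0,0,0,-0.19,-0.005,-0.2,0,0,0,0,-0.23,0,-0.235,0,0,0,0,-0.27,0.005,-0.27,0,0,0,0,-0.31,0.03,-0.3,0,0,0,0,-0.349,0.065,-0.325,-0.02,0,0,0,-0.349,0.095,-0.345,-0.04,0,0,0,-0.349,0.1,-0.349,-0.04,0,0,0,-0.349,0.1,-0.349,-0.04,0]

```text
time: 53.7
tool_pos: [0.5088, -0.1785, 0.1571]
ee_rot: [-3.142, 0.004, 0.135]
wrist_force: [-0.2, 0.0, -1.2]
width: 0.0374
finger_force: 30.0
```

Request:
move_arm:
  steps: [0,0,0,0,0,0,0,0,0,0,0,0,0,0,0,0,0,0,0,0,0]

```text
time: 54.0
tool_pos: [0.5087, -0.1776, 0.1593]
ee_rot: [3.139, 0.0, 0.136]
wrist_force: [0.4, -0.5, -2.0]
width: 0.0377
finger_force: 30.0
```

```bash
python3 hc.py hc1 cap1
```

```text
tcp tray [34.3 73.8] z 159.25762127050268 rot [3.1 0.  0.1] w 0.037720283625641574 29.99090999364853 [ 0.4 -0.5 -2. ] 54.0 goal dx,dy [ 0.5 -1. ]
far foot: x [17.3 31.8] y [-18.1  17.5] -0.28581085434511877 z -10.881076733496101 slope -3.7132089802576065 1390
arch: x [-12.9  14.6] y [-18.   17.6] z -1.3678363629432226 2828
blue x [-71.7  97.5] y [-120.6  121.8]
cap1 yellow x [44.4 66.8] y [52.8 92.5] 72.65201513507171 937
cap2 yellow x [-12.9  68.9] y [-13.1  16.1] 1.5061406109296147 76
cap3 yellow x [-12.3  66.2] y [-83.6 -57.3] -70.473375192121 70
```

Request:
move_arm:
  steps: [0,0,0,0,0,-0.01,0,0,0,0,0,0,-0.04,0,0,0,0,0,0,-0.065,0,0,0,0,0,0,-0.079,0,0,0,0,0,0,-0.079,0,0,0,0,0,0,-0.079,0,0,0,0,0,0,-0.079,0]

```text
time: 54.75
tool_pos: [0.5099, -0.1787, 0.0804]
ee_rot: [3.139, -0.0, 0.136]
wrist_force: [-0.8, 0.2, -0.9]
width: 0.0377
finger_force: 30.0
```

```bash
python3 hc.py hc1b cap1
```

```text
tcp tray [35.4 72.6] z 80.37657304158223 rot [ 3.1 -0.   0.1] w 0.03771364009634764 29.99094396829605 [-0.8  0.2 -0.9] 54.75 goal dx,dy [-0.6  0.2]
far foot: x [17.3 31.8] y [-17.8  17.5] -0.15485284221002438 z -10.56930263194296 slope -4.447327998964194 1393
arch: x [-12.8  14.6] y [-17.9  17.5] z -1.0627684906238812 2839
blue x [-95.1  97.8] y [-120.4  121.8]
cap1 yellow x [62.9 69.2] y [52.6 92.4] 72.49698430797653 287
cap2 yellow x [23.4 68.9] y [-13.2  18. ] 2.436023362593753 76
cap3 yellow x [-13.   65.4] y [-76.4 -60.8] -68.60694701321292 85
```

Request:
move_arm:
  steps: [0,0,0,-0.0008,0.0002,0,0,0,0,0,-0.0008,0.0002,-0.005,0,0,0,0,-0.0008,0.0002,-0.01,0,0,0,0,-0.0008,0.0002,-0.014,0,0,0,0,-0.0008,0.0002,-0.014,0]

```text
time: 55.3
tool_pos: [0.5082, -0.1786, 0.0643]
ee_rot: [3.139, 0.002, 0.135]
wrist_force: [0.7, -1.6, -2.6]
width: 0.0376
finger_force: 30.0
```

```bash
python3 hc.py hc1c cap1|head -3
```

```text
tcp tray [33.7 72.9] z 64.34508722007948 rot [3.1 0.  0.1] w 0.03763212321012627 29.985231757164 [ 0.7 -1.6 -2.6] 55.3 goal dx,dy [ 1.1 -0.1]
far foot: x [17.3 31.8] y [-17.7  17.6] -0.08392334542615032 z -10.617656740095502 slope -4.680724472330693 1386
arch: x [-12.9  14.5] y [-18.   17.5] z -1.1288395654605843 2830
```

Request:
move_arm:
  steps: [0,0,0,0.0005,0,-0.003,0,0,0,0,0.0005,0,-0.006,0,0,0,0,0.0005,0,-0.009,0,0,0,0,0.0005,0,-0.01,0,0,0,0,0.0005,0,-0.01,0]

```text
time: 55.85
tool_pos: [0.5093, -0.1782, 0.0595]
ee_rot: [3.139, 0.0, 0.136]
wrist_force: [-7.2, 2.9, 19.4]
width: 0.0378
finger_force: 30.0
```

```bash
python3 hc.py hc1d cap1|head -3
```

```text
tcp tray [34.8 73.2] z 59.457164088032584 rot [3.1 0.  0.1] w 0.03782721057396269 30.00928223133087 [-7.2  2.9 19.4] 55.85 goal dx,dy [ 0.  -0.4]
far foot: x [17.3 31.6] y [-17.8  17.5] -0.13681580070113775 z -10.791087012323754 slope -4.977340604321082 1374
arch: x [-13.5  14.5] y [-17.9  17.5] z -1.0506604644068815 2883
```

Request:
move_arm:
  steps: [0,0,0,0,0,0.004,0,0,0,0,0,0,0.004,0.48,0,0,0,0,0,0.004,0.48,0,0,0,0,0,0.004,0.48,0,0,0,0,0,0.02,0.48,0,0,0,0,0,0.06,0.6,0,0,0,0,0,0.1,1,0,0,0,0,0,0.14,1,0,0,0,-0.02,-0.04,0.17,1,0,0,0,-0.04,-0.08,0.2,1,0,0,0,-0.04,-0.08,0.2,1,0,0,0,-0.04,-0.08,0.2,1]

```text
time: 57.1
tool_pos: [0.4685, -0.2589, 0.2553]
ee_rot: [3.14, 0.001, 0.133]
wrist_force: [0.4, 0.3, 0.3]
width: 0.0935
finger_force: 0.0
```

```bash
python3 home.py ho1 cap1 cap2 cap3; python3 barz.py | sed -n 2p
python3 - <<'E'
import cv2
a=cv2.imread('pics/ho1.png'); cv2.imwrite('pics/ho1v.png',a)
E
```

```text
[ 0.5 -0.3  0.3] 57.1
foam 355.70740195765416 wall 46.600520491574514
cap1 {'ear': np.float64(47.5), 'near': np.float64(361.2), 'arch-': np.float64(57.7), 'arch+': np.float64(57.4), 'far': np.float64(48.1)}
cap2 {'ear': np.float64(47.1), 'near': np.float64(355.9), 'arch-': np.float64(57.3), 'arch+': np.float64(57.2), 'far': np.float64(419.4)}
cap3 {'ear': np.float64(46.8), 'near': np.float64(361.3), 'arch-': np.float64(57.0), 'arch+': np.float64(56.8), 'far': np.float64(47.3)}
wrist foam z 41.986160740823756 -100 49.4; -90 51.7; -80 51.8; -70 51.6; -60 52.0; -50 51.8; -40 51.6; -30 51.9; -20 51.8; -10 52.0; 0 51.6; 10 45.9; 20 45.7; 30 45.6; 40 45.7; 50 45.7; 60 46.1; 70 45.7; 80 43.7; 90 43.8; 100 42.7;
```

View pics/ho1v.png

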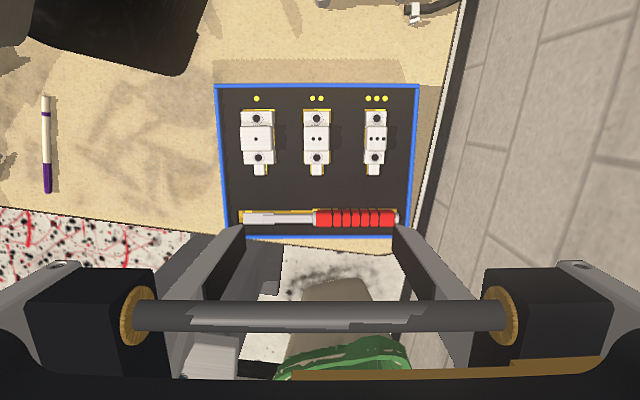

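All three caps sit level in their own cutouts (257,137), (317,137) and (376,137), and the bar is home along row 218. The gripper is clear, so I'm handing in.

```bash
python3 -c "
from bench import *
print(close_job())"
```

```text
the job is handed in; nothing more can be done
None
```

The job is handed in at about 57 s: all three caps were pried loose before any was lifted, and each cap and the pry bar is pressed home in its own cutout, with depth readings level at the home heights; `close_job()` returned no verdict.

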